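# Nest the steel pots in the stacking frame and socket the tube rack over them

### The job

Pack the donor station's steel set away. Stand the wide bowl in the middle of the flat lower frame, then the middle cup inside the bowl, then the tall narrow beaker inside the cup, all upright; last, set the tube rack over them with its four posts fully down in the lower frame's corner sockets. Move one thing at a time in that order, set each down gently and let go of it, and leave the bottle, the tape roll and the rack of capped tubes where they are.

Things in the scene. Friction and masses are not known exactly. Their poses are not given: they have to be found in the camera images.
- base: Lower frame, fixed: aluminium plate 132 (x) x 164 (y) x 4 mm, black rubber disc (78 mm, flush) in its middle, four dark square sockets centred at x +-52, y +-68 mm, 15 x 15 mm inside, 21 x 21 outside, mouths open upward 26 mm above the bench, the plate their floor. Origin: centre of the plate's underside, on the bench; z up.
- bowl_center (a point): The wide bowl: 66 mm outside diameter, 32 mm high; open straight-sided round steel pot, upright, wall 3 mm, floor 4 mm. Point: on its axis, half-way up; z up. Grip it across the outside.
- cup_center (a point): The middle cup: 48 mm outside diameter, 58 mm high; open straight-sided round steel pot, upright, wall 3 mm, floor 4 mm. Point: on its axis, half-way up; z up. Grip it across the outside near the top: nested, it stands 30 mm out of the bowl, 6 mm of play all round, so keep the fingertips above the bowl's rim.
- beaker_center (a point): The tall narrow beaker: 30 mm outside diameter, 84 mm high; open straight-sided round steel pot, upright, wall 3 mm, floor 4 mm. Point: on its axis, half-way up; z up. Grip it across the outside near its top: nested on the cup's floor it stands 30 mm out of the cup, with 6 mm of play all round.
- rack_bar (a point): Empty tube rack (upper frame): steel deck 125 (x) x 157 (y) x 6 mm on four 10 mm round posts at x +-52, y +-68 mm, 105 mm long, feet tapered to 5 mm. Black lifting bar above it, 84 (x) x 12 (y) x 14 (z) mm, 31 mm free below. Point: the bar's centre, over the rack's middle, 149 mm above the feet; z up. Seated, the feet stand on the lower frame's plate, long sides matching, either way round.
- spray: Bystander: clear bottle with white cap, 60 mm across, 150 mm high; origin at the centre of its underside.
- tape: Bystander: roll of paper tape lying flat, 72 mm across, 24 mm high; origin at the centre of its underside.
- tubes: Bystander: small steel rack, 70 x 120 mm and 56 mm high, with four capped glass tubes up to 105 mm high; origin at the centre of its underside.

How it is judged:
By the outcome, as a careful person would: the job done as asked, in the order asked, and still so for the second after the job is handed in, with the robot touching nothing.
It also fails if it takes over 120 s, if anything falls off the work surface, if the arm or the gripper's body presses on something with over 40 N, if the wrist force passes 120 N, or if a joint passes its speed limit or range.

### The arm

A 7-joint arm with a two-finger parallel gripper is mounted at the origin on the work surface. World frame = base frame: x ahead of the robot, y to its left, z up, the work surface at z = 0. Lengths are in m, angles in degrees, forces in N, time in s.
With the tool pointing down it reaches from about 0.35 to 0.9 m from the base axis. Payload 19.9 kg.
Tool frame: the origin (TCP) lies on the centre line of the jaws, within the pads' length; the fingertips stand 25 mm ahead of it and the grasp point (between the pads) lies 6 mm ahead of it; x points along the fingers, z is the direction in which the jaws open and shut, and the axes are right-handed (so a half turn about x gives the same grasp; the last joint's range is limited). The gripper opens to 94 mm and grips with 3 to 60 N. Pads are 16 mm wide; open, the fingers measure 119 mm over their backs; the gripper's body (75 mm by 177 mm) begins 78 mm behind the grasp point.
Start: joints at [-76.576, 23.915, -0.59, 92.452, 0.269, 63.638, -3.037], TCP at [0.17, 0.601, 0.23] pointing down, gripper open.
Joint ranges: [-161.28, 161.28], [-22.2, 115.67], [-73.04, 71.86], [3.21, 147.25], [-68.34, 248.33], [10.77, 114.83], [-161.83, 161.83]. Speed limits (degrees/s): [108.29, 108.29, 136.94, 136.94, 172.46, 172.46, 172.46].

### API

Orientations are given as a 3x3 rotation matrix whose columns are the frame's x, y, z axes.
In Python, from bench import get_obs, grab_frame, sign_off gives the robot as it stands.
- The arm moves only by the tool apply_moves, never from a script. Its argument "targets" is a list of rows, each a list of 5 numbers: the shift along the tool's x, y, z in units of 0.02 m (1.0 is 0.02 m), then the turn about the tool's x in units of 0.15 rad (1.0 is 0.15 rad), then the opening, from -1 (shut) to 1 (fully open). In form: [[tx, ty, tz, yaw, grip], ...]. A call has 1 to 5 rows; each row shifts and turns the pose as measured when the row begins, along the tool's axes as they then stand; what a row does not reach is not made up. A row lasts 1/10 s, in which the tool goes at most 50 mm and 8.59 degrees, less where a joint would pass 70% of its speed; a pose out of reach is approached as far as the arm can. A call with a number of a shift or a turn outside -1 to 1 is refused whole. A call with a gripper value outside its range is refused whole. The fingers move at their own pace and stop on an object; "newtons" is the grip in N (left out, the last holds). Time passes only in rows, so rows that do not move let the fingers close. It gives the time, the measured TCP pose, the force and the opening at its end, in the units of the state.
- get_obs(): the state, without advancing time (a new reading comes with each control period).
- grab_frame(name): name is "side" or "top"; returns a dict with "frame" (384x512x3 uint8, blue, green, red), "mtx" (3x3 intrinsics, pixels), "R" (3x3) and "t" (3): a world point X has camera coordinates R X + t. Camera axes: x right, y down, z forward; pixel columns grow to the right and rows downward; lengths in m; the calibration is good to about 2 mm. A picture is of the moment at which its call begins. There is no depth.
- sign_off(): hands the job in, once; it reports no verdict.
The state is a dict: "time": time; "joints": joint angles; "dq": joint speeds; "joint_torque": joint torques, N m; "position": TCP position; "ee_rot": TCP orientation; "wrist_force": force on the tool from outside, world axes, zero at the start; "wrist_torque": the same for the moment, N m; "width": finger opening in m.
Only numpy, scipy, OpenCV 4.12 (cv2) and the standard library are available. Lean on these libraries where they do the work, as an engineer would, in place of code of your own. Each camera call takes 0.05 s, during which the arm holds its last target.

## Working session

There is one attempt and no reset: what is moved stays moved. The work goes in short steps, Python scripts to look and compute and a tool call to move; the robot and the scene stay as the last step left them, time stands still between calls to the robot, and variables do not carry over. Pictures are saved under pics/ and viewed, and the job is handed in when it is done.

Besides the shell and the picture viewer there is one more tool, called after "Request:" as name([rows], argument=value, ...), one row to a line, values as JSON. apply_moves: Moves the arm, as the interface text tells. Shifts and turns lie within -1 to 1; 1 stands for 0.02 m of shift or 0.15 rad of turn. Its arguments: {"type":"object","properties":{"targets":{"type":"array","items":{"type":"array","items":{"type":"number"}}},"newtons":{"type":"number"}},"required":["targets"]}

```bash
mkdir -p pics; ls; python3 - <<'E'
from bench import *
import cv2,numpy as np
o=get_obs()
for k in o: print(k,np.round(o[k],4).tolist())
for n in("side","top"):
    f=grab_frame(n); cv2.imwrite(f"pics/{n}0.png",f["frame"]); print(n,np.round(f["mtx"],1).tolist(),np.round(f["R"],4).tolist(),np.round(f["t"],4).tolist())
    print("cam pos",-f["R"].T@f["t"])
E
```

```text
pics
time 0.0
joints [-76.5762, 23.9464, -0.5899, 92.4839, 0.2705, 63.6375, -3.0352]
dq [0.0534, 0.0763, -0.0459, 0.0937, 0.0129, -0.0229, -0.0238]
joint_torque [-0.0004, -85.125, 0.6388, -42.6001, -0.0488, 0.0186, 0.0001]
position [0.1701, 0.6011, 0.2299]
ee_rot [[-0.0002, -0.9622, 0.2723], [-0.0011, 0.2723, 0.9622], [-1.0, -0.0001, -0.0012]]
wrist_force [-0.4121, -0.559, 0.0148]
wrist_torque [-0.0099, 0.0278, -0.0309]
width 0.094
side [[472.7, 0.0, 259.9], [0.0, 472.7, 191.1], [0.0, 0.0, 1.0]] [[0.9809, -0.1943, 0.0071], [-0.1295, -0.6805, -0.7212], [0.145, 0.7065, -0.6927]] [-0.6065, 0.1441, 1.4653]
cam pos [ 0.4011866  -1.05498741  1.12323537]
top [[374.5, 0.0, 258.1], [0.0, 374.5, 187.3], [0.0, 0.0, 1.0]] [[0.028, -0.9995, -0.0133], [-0.9921, -0.0262, -0.1228], [0.1224, 0.0166, -0.9923]] [-0.0081, 0.6315, 1.2998]
cam pos [ 0.4676458  -0.01319645  1.36729993]
```

View pics/top0.png

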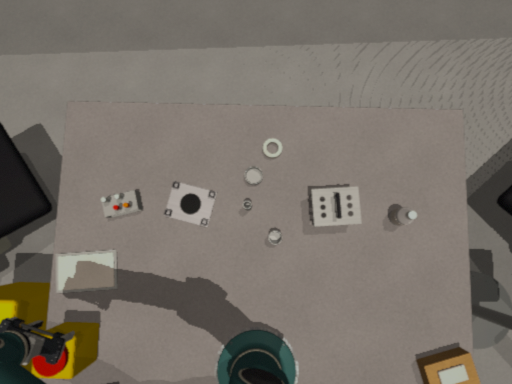

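View pics/side0.png

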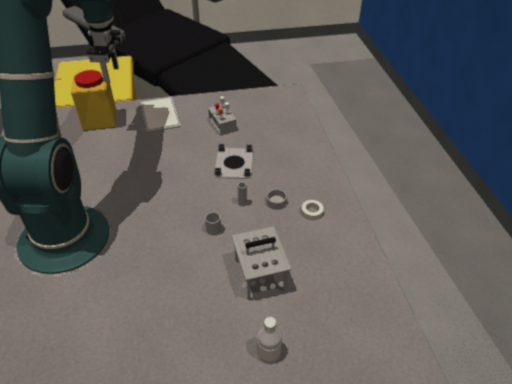

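Top view: tubes (122,204), lower frame (190,203), beaker (247,204), bowl (254,176), cup (275,236), tape (273,148), rack (336,206), bottle (404,215). The side view shows the same things. Next, enlarged crops.

```bash
cat > h.py <<'E'
from bench import *
import cv2,numpy as np
def ray(f,u,v):
    d=f["R"].T@np.linalg.inv(f["mtx"])@np.array([u,v,1.]); return -f["R"].T@f["t"],d
def onz(f,u,v,z):
    c,d=ray(f,u,v); return c+d*(z-c[2])/d[2]
def proj(f,X):
    p=f["mtx"]@(f["R"]@np.asarray(X,float)+f["t"]); return p[:2]/p[2]
def crop(f,x0,y0,x1,y1,k,name,gain=1.0):
    im=cv2.convertScaleAbs(f["frame"][y0:y1,x0:x1],alpha=gain)
    cv2.imwrite("pics/"+name,cv2.resize(im,None,fx=k,fy=k,interpolation=cv2.INTER_CUBIC))
def tri(f1,p1,f2,p2):
    c1,d1=ray(f1,*p1);c2,d2=ray(f2,*p2)
    s=np.linalg.lstsq(np.c_[d1,-d2],c2-c1,rcond=None)[0]
    a=c1+s[0]*d1;b=c2+s[1]*d2
    return (a+b)/2,np.linalg.norm(a-b)
E
python3 - <<'E'
from h import *
import pickle
t=grab_frame("top");s=grab_frame("side");pickle.dump((t,s),open("f0.pkl","wb"))
crop(t,155,130,295,255,5,"t1.png",1.0)
crop(t,290,170,380,240,8,"t2.png")
crop(s,190,120,340,250,5,"s1.png",1.3)
crop(s,215,220,315,310,7,"s2.png",1.3)
E
```

```text
(no output)
```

View pics/t1.png

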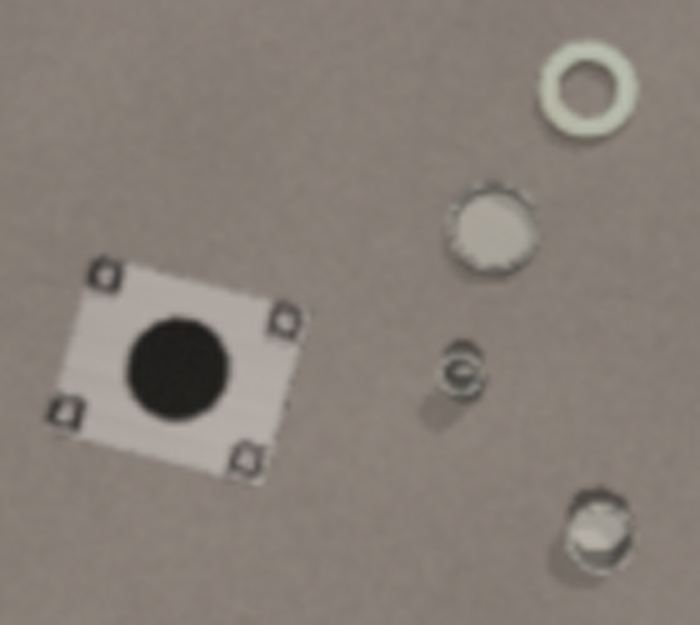

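View pics/t2.png

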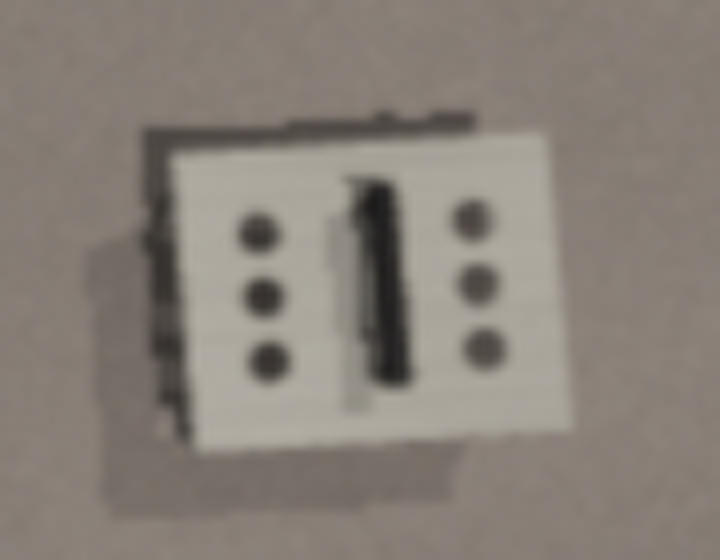

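View pics/s1.png

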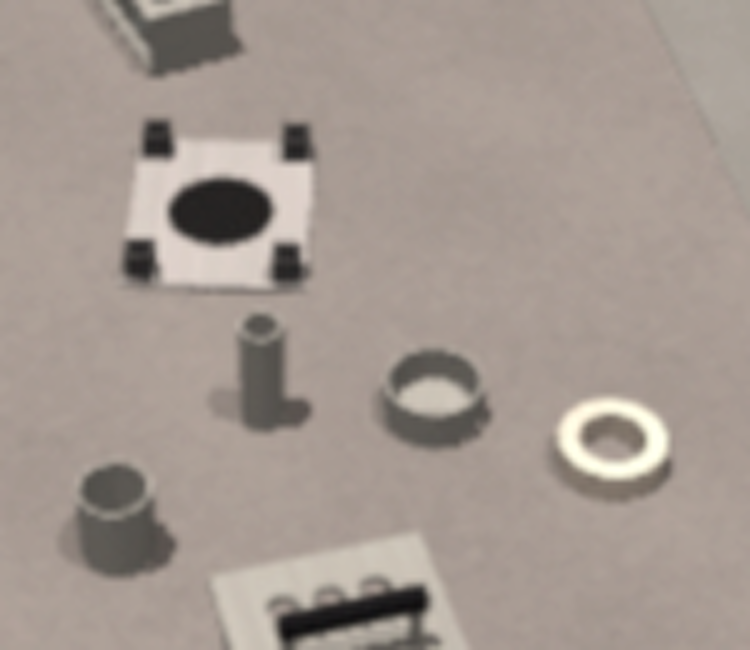

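View pics/s2.png

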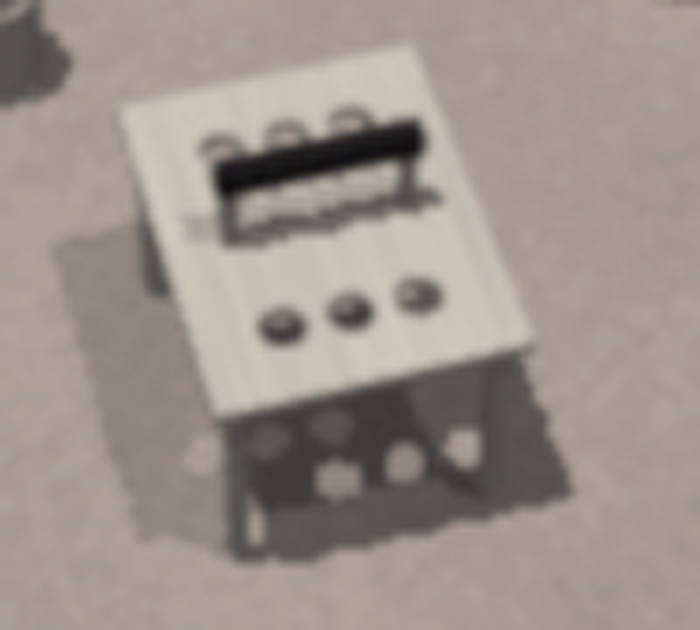

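Crops: the rubber disc is at about (190.5,203.7) in top and the four sockets are clear. The rack deck is a clean quad with the black bar across it. All three pots are upright. Next come masks and numbers.

```bash
cat > m.py <<'E'
from h import *
import pickle
t,s=pickle.load(open("f0.pkl","rb"))
K=8
def up(f,box):
    x0,y0,x1,y1=box
    im=f["frame"][y0:y1,x0:x1]
    return cv2.resize(im,None,fx=K,fy=K,interpolation=cv2.INTER_CUBIC)
def back(p,box): return (np.asarray(p)+.5)/K-.5+np.array(box[:2])
def big(mask):
    cs,_=cv2.findContours(mask.astype(np.uint8),cv2.RETR_EXTERNAL,cv2.CHAIN_APPROX_NONE)
    return max(cs,key=cv2.contourArea)
# disc
for n,f,box in(("top",t,(178,191,204,217)),("side",s,(220,152,248,174))):
    g=cv2.cvtColor(up(f,box),cv2.COLOR_BGR2GRAY)
    c=big(g<95)
    e=cv2.fitEllipse(c); p=back(e[0],box)
    print("disc",n,p,onz(f,*p,0.004).round(4),np.array(e[1])/K)
# rack deck top quad z=.111, bar top z=.156
for n,f,box in(("top",t,(305,180,370,232)),("side",s,(228,222,298,286))):
    im=up(f,box); g=cv2.cvtColor(im,cv2.COLOR_BGR2GRAY)
    _,m=cv2.threshold(g,0,255,cv2.THRESH_OTSU) if 0 else cv2.threshold(g,150,255,0)
    print(n,[np.percentile(g,q) for q in(5,25,50,75,95)])
    m=cv2.morphologyEx(m,cv2.MORPH_OPEN,np.ones((15,15)))
    c=big(m); h=cv2.convexHull(c)
    q=cv2.approxPolyN(h,4)[0] if hasattr(cv2,"approxPolyN") else cv2.boxPoints(cv2.minAreaRect(h))
    P=np.array([onz(f,*back(v,box),0.111) for v in q]); print(P.round(4).tolist())
    print(" centre",P.mean(0).round(4)," sides",[np.linalg.norm(P[i]-P[i-1]).round(4) for i in range(4)],"angs",[np.degrees(np.arctan2(*(P[i]-P[i-1])[[1,0]])).round(2) for i in range(4)])
    cv2.drawContours(im,[q.astype(int).reshape(-1,1,2)],-1,(0,0,255),1); 
    b=big((g<60)); r=cv2.minAreaRect(b); print(" bar",back(r[0],box),r)
    cv2.imwrite(f"pics/deck_{n}.png",im)
E
python3 m.py
python3 - <<'E'
from h import *
import pickle
t,s=pickle.load(open("f0.pkl","rb"))
for n,f,bs in(("T",t,[(240,162,268,190),(235,190,263,218),(261,222,289,250)]),("S",s,[(262,184,292,214),(228,178,258,208),(198,206,228,236)])):
    ims=[cv2.resize(f["frame"][b[1]:b[3],b[0]:b[2]],(256,256),interpolation=cv2.INTER_CUBIC) for b in bs]
    im=np.hstack(ims); im=cv2.convertScaleAbs(im,alpha=1.5,beta=-40)
    for i in range(0,768,32): cv2.line(im,(i,0),(i,5),(0,0,255),1); cv2.line(im,(0,i),(5,i),(0,0,255),1)
    cv2.imwrite(f"pics/pots{n}.png",im)
E
```

```text
disc top [190.05822754 203.38109875] [0.5699 0.2566 0.004 ] [19.89724159 20.44043159]
disc side [233.67838764 161.80140495] [0.5713 0.2559 0.004 ] [13.22137833 20.62809753]
top [np.float64(71.0), np.float64(113.0), np.float64(130.0), np.float64(165.0), np.float64(170.0)]
[[0.5112, -0.3391, 0.111], [0.4977, -0.181, 0.111], [0.6208, -0.1731, 0.111], [0.636, -0.3277, 0.111]]
 centre [ 0.5664 -0.2552  0.111 ]  sides [np.float64(0.1253), np.float64(0.1586), np.float64(0.1234), np.float64(0.1553)] angs [np.float64(-174.75), np.float64(94.88), np.float64(3.69), np.float64(-84.41)]
 bar [337.51184082 204.95047379] ((263.5947265625, 203.10379028320312), (195.12936401367188, 32.899131774902344), 83.45960998535156)
side [np.float64(50.0), np.float64(105.0), np.float64(122.0), np.float64(145.0), np.float64(152.0)]
[[0.6238, -0.3254, 0.111], [0.5658, -0.3302, 0.111], [0.5657, -0.3096, 0.111], [0.6203, -0.2939, 0.111]]
 centre [ 0.5939 -0.3148  0.111 ]  sides [np.float64(0.0317), np.float64(0.0582), np.float64(0.0206), np.float64(0.0568)] angs [np.float64(-83.66), np.float64(-175.21), np.float64(90.39), np.float64(16.05)]
 bar [262.6875 279.875 ] ((281.0, 466.5), (89.0, 238.0), 90.0)
```

View pics/potsT.png

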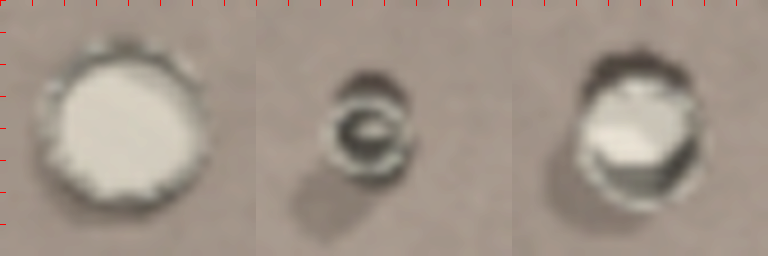

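View pics/potsS.png

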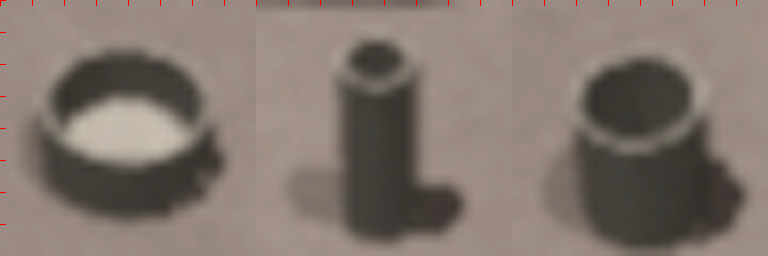

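Top crop rim centres (crop px): bowl (122,127), beaker (112,135), cup (128,145). Side crop: bowl (127,106), beaker (121,63), cup (130,102). I'll cross-check the two views at the known rim heights and redo the deck in the side view.

```bash
cat > m2.py <<'E'
from m import *
print("-----")
T={"bowl":((240,162),(122,127),.032),"beaker":((235,190),(112,135),.084),"cup":((261,222),(128,145),.058)}
S={"bowl":((262,184),(127,106)),"beaker":((228,178),(121,63)),"cup":((198,206),(130.5,102))}
for k in T:
    o,p,z=T[k]; pt=(np.array(p)+.5)*28/256-.5+o
    o,p=S[k]; ps=(np.array(p)+.5)*30/256-.5+o
    print(k,onz(t,*pt,z).round(4),onz(s,*ps,z).round(4),"tri",tri(t,pt,s,ps)[0].round(4))
# base corners/sockets by dark mask
box=(160,176,222,232); im=up(t,box); g=cv2.cvtColor(im,cv2.COLOR_BGR2GRAY)
c=big((g>145)|(g<60)); q=cv2.boxPoints(cv2.minAreaRect(c))
P=np.array([onz(t,*back(v,box),.004) for v in q]);print("plate",P.mean(0).round(4),[np.linalg.norm(P[i]-P[i-1]).round(4) for i in range(4)],[np.degrees(np.arctan2(*(P[i]-P[i-1])[[1,0]])).round(2) for i in range(4)])
# socket centres read from t1 crop (x5, origin 155,130), mouths z=.026
so=[(105,275),(285,321),(66,412),(246,460)]
P=np.array([onz(t,*((np.array(p)+.5)/5-.5+[155,130]),.026) for p in so]);print(P.round(4).tolist(),P.mean(0))
for a,b in((0,1),(2,3),(2,0),(3,1)):
    d=P[b]-P[a];print(np.linalg.norm(d).round(4),np.degrees(np.arctan2(d[1],d[0])).round(2))
sso=[(157,127),(296,130),(140,246),(287,250)]  # top mouths in s1 x5, origin 190,120
P=np.array([onz(s,*((np.array(p)+.5)/5-.5+[190,120]),.026) for p in sso]);print("side",P.round(4).tolist(),P.mean(0))
for a,b in((0,1),(2,3),(2,0),(3,1)):
    d=P[b]-P[a];print(np.linalg.norm(d).round(4),np.degrees(np.arctan2(d[1],d[0])).round(2))
# side deck corners from s2 x7, origin 215,220
sd=[(122,107),(412,44),(533,347),(216,417)]
P=np.array([onz(s,*((np.array(p)+.5)/7-.5+[215,220]),.111) for p in sd]);print("deck side",P.round(4).tolist(),P.mean(0))
for i in range(4):
    d=P[i]-P[i-1];print(np.linalg.norm(d).round(4),np.degrees(np.arctan2(d[1],d[0])).round(2))
# bar top-face ends: top view
tb=[(372,185),(396,380)]
Q=[onz(t,*((np.array(p)+.5)/8-.5+[290,170]),.156) for p in tb];print("bar top",np.round(Q,4).tolist(),np.mean(Q,0))
sb=[(318,159)]
print("bar side centre",onz(s,*((np.array(sb[0])+.5)/7-.5+[215,220]),.149))
E
python3 m2.py | sed -n '/-----/,$p'
```

```text
-----
bowl [0.6748 0.029  0.032 ] [0.6786 0.025  0.032 ] tri [0.6775 0.0289 0.0279]
beaker [0.5659 0.0453 0.084 ] [0.5668 0.0439 0.084 ] tri [0.5665 0.0453 0.0827]
cup [ 0.4557 -0.0533  0.058 ] [ 0.4593 -0.0564  0.058 ] tri [ 0.4576 -0.0535  0.055 ]
plate [0.5698 0.2567 0.004 ] [np.float64(0.1653), np.float64(0.1348), np.float64(0.1672), np.float64(0.1341)] [np.float64(76.87), np.float64(-11.68), np.float64(-103.38), np.float64(167.51)]
[[0.6349, 0.3082, 0.026], [0.6049, 0.1761, 0.026], [0.5351, 0.3308, 0.026], [0.5043, 0.1998, 0.026]] [0.56982603 0.25373063 0.026     ]
0.1354 -102.8
0.1346 -103.2
0.1024 -12.76
0.1033 -13.2
side [[0.5365, 0.3344, 0.026], [0.6376, 0.3117, 0.026], [0.5065, 0.2031, 0.026], [0.6074, 0.1796, 0.026]] [0.57199523 0.25719063 0.026     ]
0.1036 -12.67
0.1036 -13.1
0.1347 77.11
0.1355 77.09
deck side [[0.5011, -0.1825, 0.111], [0.6231, -0.1712, 0.111], [0.6351, -0.3295, 0.111], [0.5123, -0.3383, 0.111]] [ 0.56790805 -0.25538392  0.111     ]
0.1562 94.08
0.1225 5.28
0.1587 -85.68
0.1232 -175.89
bar top [[0.606, -0.2464, 0.156], [0.5273, -0.2562, 0.156]] [ 0.5666761  -0.25131608  0.156     ]
bar side centre [ 0.56689338 -0.25520681  0.149     ]
```

View pics/deck_top.png

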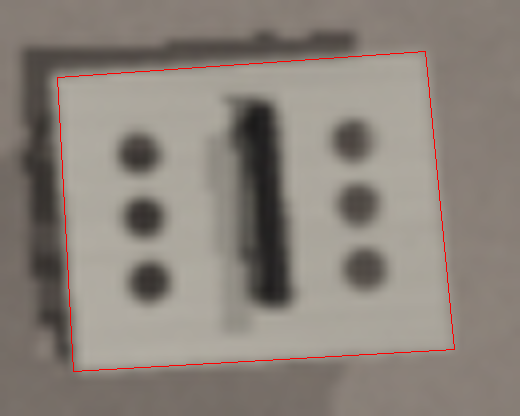

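Base is at about (0.5706, 0.2563), yaw −13°. Rack is at (0.567, −0.255), yaw about +4.5°. Bowl is near (0.6765, 0.027), cup (0.458, −0.0545) and beaker (0.566, 0.045). I'll go to the bowl first, with the jaws aligned at 77° (the base's y axis).

Request:
apply_moves([
  [0,-1,-0.64,-0.33,1],
  [0,-1,-0.64,0,1],
  [0,-1,-0.64,0,1],
  [0,-1,-0.64,0,1],
  [0,-1,-0.64,0,1],
], newtons=15)

```text
time: 0.7
position: [0.2518, 0.5144, 0.2287]
ee_rot: [[-0.002, -0.976, 0.217], [-0.002, 0.217, 0.976], [-1.0, 0.001, -0.002]]
wrist_force: [-0.2, -0.6, -0.7]
width: 0.0942
```

```bash
cat > d.py <<'E'
import sys
from h import *
def go(x,y,z,phi=None):
    o=get_obs();R=np.array(o["ee_rot"]);p=np.array(o["position"])
    d=R.T@(np.array([x,y,z])-p)/0.02
    a=np.degrees(np.arctan2(R[1,2],R[0,2]))
    print("t",round(o["time"],2),"pos",p.round(4),"units xyz",d.round(2),"jaw ang",a.round(2),"turn units",None if phi is None else round(-np.radians(phi-a)/0.15,2),"F",np.round(o["wrist_force"],1),"w",round(o["width"],4),"tilt",np.degrees(np.arccos(-R[2,0])).round(2))
if __name__=="__main__": go(*map(float,sys.argv[1:]))
E
python3 d.py .6765 .027 .12 77
```

```text
t 0.7 pos [0.2518 0.5144 0.2287] units xyz [  5.44 -26.02 -19.18] jaw ang 77.48 turn units 0.06 F [-0.2 -0.6 -0.7] w 0.0942 tilt 0.16
```

Request:
apply_moves([
  [0,-1,-0.74,0.06,1],
  [0,-1,-0.74,0,1],
  [0,-1,-0.74,0,1],
  [0,-1,-0.74,0,1],
  [0,-1,-0.74,0,1],
])

```text
time: 1.2
position: [0.3355, 0.4155, 0.2283]
ee_rot: [[-0.002, -0.974, 0.226], [-0.003, 0.226, 0.974], [-1.0, 0.002, -0.003]]
wrist_force: [0.0, -0.2, 0.5]
width: 0.0939
```

Request:
apply_moves([
  [0,-1,-0.74,0,1],
  [0,-1,-0.74,0,1],
  [0,-1,-0.74,0,1],
  [0,-1,-0.74,0,1],
  [0,-1,-0.74,0,1],
])

```text
time: 1.7
position: [0.419, 0.3162, 0.2283]
ee_rot: [[-0.003, -0.974, 0.226], [-0.003, 0.226, 0.974], [-1.0, 0.002, -0.003]]
wrist_force: [-0.2, -0.0, 0.7]
width: 0.094
```

Request:
apply_moves([
  [0,-1,-0.74,0,1],
  [0,-1,-0.74,0,1],
  [0,-1,-0.74,0,1],
  [0,-1,-0.74,0,1],
  [0,-1,-0.74,0,1],
])

```text
time: 2.2
position: [0.5024, 0.2171, 0.2282]
ee_rot: [[-0.003, -0.974, 0.225], [-0.003, 0.225, 0.974], [-1.0, 0.002, -0.003]]
wrist_force: [0.4, 0.5, -0.7]
width: 0.0938
```

```bash
python3 d.py .6765 .027 .12 77
```

```text
t 2.2 pos [0.5024 0.2171 0.2282] units xyz [  5.41 -10.64  -7.28] jaw ang 76.98 turn units -0.0 F [ 0.4  0.5 -0.7] w 0.0938 tilt 0.24
```

Request:
apply_moves([
  [0.3,-1,-0.69,0,1],
  [0.4,-1,-0.69,0,1],
  [0.5,-1,-0.69,0,1],
  [0.6,-1,-0.69,0,1],
  [0.6,-1,-0.69,0,1],
])

```text
time: 2.7
position: [0.5878, 0.1233, 0.1799]
ee_rot: [[-0.001, -0.974, 0.225], [-0.002, 0.225, 0.974], [-1.0, 0.0, -0.002]]
wrist_force: [-0.4, 0.7, -0.2]
width: 0.0942
```

Request:
apply_moves([
  [0.6,-1,-0.69,0,1],
  [0.6,-1,-0.69,0,1],
  [0.6,-1,-0.69,0,1],
  [0.4,-0.8,-0.6,0,1],
  [0.2,-0.5,-0.4,0,1],
])

```text
time: 3.2
position: [0.6601, 0.0391, 0.1278]
ee_rot: [[-0.004, -0.974, 0.226], [-0.003, 0.226, 0.974], [-1.0, 0.003, -0.003]]
wrist_force: [-0.3, 0.2, -0.7]
width: 0.0943
```

```bash
python3 d.py .6765 .027 .034 77; python3 - <<'E'
from h import *
t=grab_frame("top");s=grab_frame("side")
crop(t,220,140,290,210,5,"a1.png");crop(s,240,150,320,230,5,"a2.png",1.3)
a=cv2.imread("pics/a1.png");b=cv2.imread("pics/a2.png");b=cv2.resize(b,(350,350));cv2.imwrite("pics/a.png",np.hstack([a,b]))
E
```

```text
t 3.2 pos [0.6601 0.0391 0.1278] units xyz [ 4.69 -0.95 -0.39] jaw ang 76.94 turn units -0.01 F [-0.3  0.2 -0.7] w 0.0943 tilt 0.25
```

View pics/a.png

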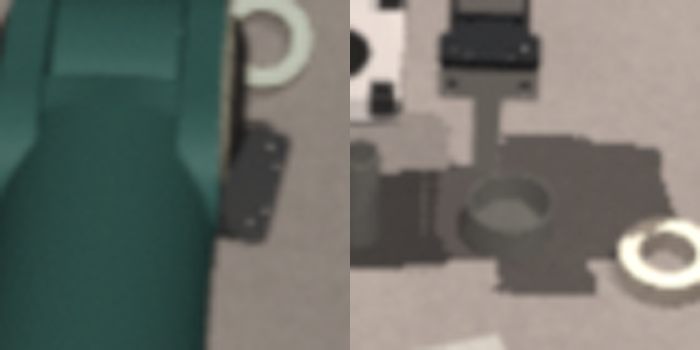

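The arm hides the top view. The side view shows the bowl ahead of the fingers, as expected. Centring and descending.

Request:
apply_moves([
  [0,-0.95,-0.39,0,1],
  [0,0,0,0,1],
  [0.8,0,0,0,1],
  [0.8,0,0,0,1],
  [0.4,0,0,0,1],
])

```text
time: 3.8
position: [0.6755, 0.0321, 0.0876]
ee_rot: [[-0.002, -0.975, 0.223], [0.0, 0.223, 0.975], [-1.0, 0.002, -0.0]]
wrist_force: [-0.9, -0.7, -0.0]
width: 0.0936
```

```bash
python3 d.py .6765 .027 .034 77;  python3 - <<'E'
from h import *
s=grab_frame("side")
crop(s,240,150,320,230,7,"b.png",1.8)
E
```

```text
t 3.8 pos [0.6755 0.0321 0.0876] units xyz [ 2.68 -0.11 -0.24] jaw ang 77.12 turn units 0.01 F [-0.9 -0.7 -0. ] w 0.0936 tilt 0.09
```

View pics/b.png

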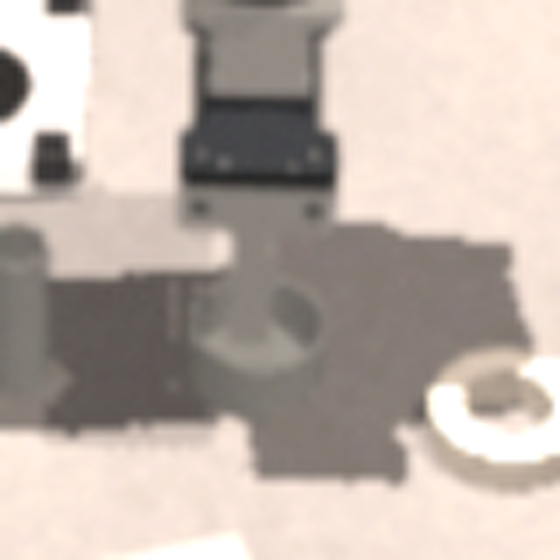

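The near finger hangs in front of the bowl's near edge in the image, which fits with it still being about 6 cm up. Continuing down.

Request:
apply_moves([
  [0.6,-0.1,-0.3,0,1],
  [0.6,0,0,0,1],
  [0.6,0,0,0,1],
  [0.4,0,0,0,1],
  [0.2,0,0,0,1],
])

```text
time: 4.35
position: [0.6748, 0.0257, 0.0339]
ee_rot: [[-0.004, -0.975, 0.222], [-0.0, 0.222, 0.975], [-1.0, 0.004, -0.001]]
wrist_force: [0.4, -0.2, 0.2]
width: 0.0936
```

```bash
python3 d.py .6765 .027 .034 77;  python3 - <<'E'
from h import *
s=grab_frame("side")
crop(s,240,150,320,230,7,"c.png",1.8)
E
```

```text
t 4.35 pos [0.6748 0.0257 0.0339] units xyz [-0.01 -0.07  0.08] jaw ang 77.15 turn units 0.02 F [ 0.4 -0.2  0.2] w 0.0936 tilt 0.23
```

View pics/c.png

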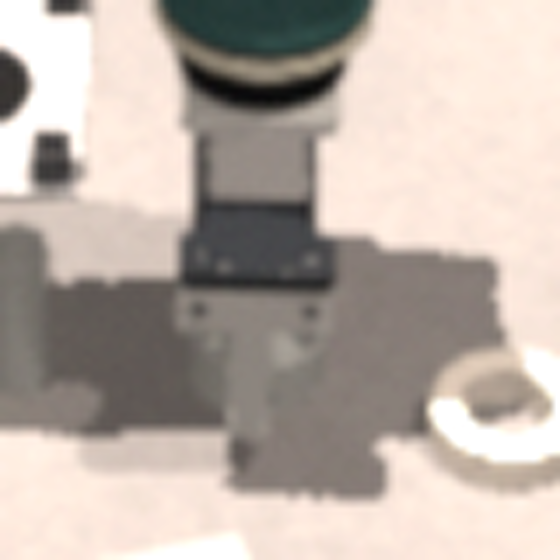

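The near finger (x≈250) sits about 1 px left of the bowl's mid-line (≈258). I'll shift +x by 4 mm and close.

Request:
apply_moves([
  [0,-0.2,0,0,1],
  [0,0,0,0,-1],
  [0,0,0,0,-1],
  [0,0,0,0,-1],
  [0,0,0,0,-1],
], newtons=15)

```text
time: 4.9
position: [0.6798, 0.0248, 0.0348]
ee_rot: [[-0.002, -0.975, 0.222], [0.0, 0.222, 0.975], [-1.0, 0.002, -0.0]]
wrist_force: [0.2, 0.3, -1.0]
width: 0.0657
```

Request:
apply_moves([
  [0,0,0,0,-1],
  [0,0,0,0,-1],
  [0,0,0,0,-1],
], newtons=25)

```text
time: 5.2
position: [0.6798, 0.0248, 0.035]
ee_rot: [[-0.002, -0.975, 0.222], [0.0, 0.222, 0.975], [-1.0, 0.002, -0.0]]
wrist_force: [0.5, 0.1, -1.1]
width: 0.064
```

Request:
apply_moves([
  [-0.5,0,0,0,-1],
  [-1,0,0,0,-1],
  [-1,0,0,0,-1],
  [-0.7,0,0,0,-1],
  [0,0,0,0,-1],
])

```text
time: 5.7
position: [0.6798, 0.0247, 0.1032]
ee_rot: [[-0.003, -0.975, 0.222], [-0.0, 0.222, 0.975], [-1.0, 0.003, -0.001]]
wrist_force: [-0.7, 0.2, -1.9]
width: 0.064
```

```bash
python3 d.py .5706 .2563 .12 77;  python3 - <<'E'
from h import *
s=grab_frame("side")
crop(s,230,130,320,220,7,"e.png",1.8)
E
```

```text
t 5.7 pos [0.6798 0.0247 0.1032] units xyz [-0.82  7.9  10.08] jaw ang 77.15 turn units 0.02 F [-0.7  0.2 -1.9] w 0.064 tilt 0.15
```

View pics/e.png

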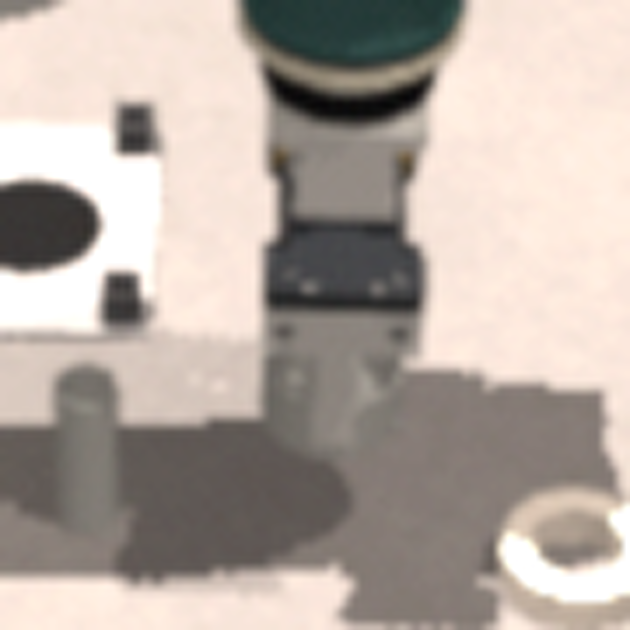

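The bowl came up level between the pads, with its span at x 265–415 and the finger at about 343, so it's within a millimetre or two of centred. Carrying it to the frame.

Request:
apply_moves([
  [-1,0.1,0.3,0,-1],
  [-1,0.5,0.8,0,-1],
  [-0.3,0.8,1,0,-1],
  [0,0.8,1,0,-1],
  [0,0.8,1,0,-1],
])

```text
time: 6.25
position: [0.6373, 0.1163, 0.1452]
ee_rot: [[-0.009, -0.974, 0.228], [-0.003, 0.229, 0.974], [-1.0, 0.008, -0.005]]
wrist_force: [0.9, -1.2, -1.4]
width: 0.0643
```

Request:
apply_moves([
  [0,0.8,1,0,-1],
  [0,0.8,1,0,-1],
  [0,0.8,1,0,-1],
  [0,0.8,1,0,-1],
  [0,0.7,0.8,0,-1],
])

```text
time: 6.75
position: [0.5784, 0.2322, 0.1407]
ee_rot: [[-0.014, -0.974, 0.228], [-0.005, 0.228, 0.974], [-1.0, 0.013, -0.008]]
wrist_force: [-0.3, 0.1, -1.1]
width: 0.0637
```

```bash
python3 d.py .5706 .2563 .0395 77
```

```text
t 6.75 pos [0.5784 0.2322 0.1407] units xyz [5.06 0.59 1.12] jaw ang 76.83 turn units -0.02 F [-0.3  0.1 -1.1] w 0.0637 tilt 0.87
```

Request:
apply_moves([
  [0.5,0.45,0.9,0,-1],
  [0.6,0,0,0,-1],
  [0.6,0,0,0,-1],
  [0.3,0,0,0,-1],
  [0,0,0,0,-1],
])

```text
time: 7.25
position: [0.5699, 0.2539, 0.095]
ee_rot: [[-0.019, -0.974, 0.224], [-0.006, 0.224, 0.974], [-1.0, 0.017, -0.01]]
wrist_force: [-0.2, -0.4, -1.1]
width: 0.0642
```

```bash
python3 d.py .5706 .2563 .0395 77; python3 - <<'E'
from h import *
s=grab_frame("side");t=grab_frame("top")
crop(s,200,110,280,190,7,"g.png",1.3)
crop(t,155,165,225,235,7,"g2.png",1.3)
E
```

```text
t 7.25 pos [0.5699 0.2539 0.095 ] units xyz [ 2.78 -0.05  0.15] jaw ang 77.04 turn units 0.0 F [-0.2 -0.4 -1.1] w 0.0642 tilt 1.14
```

View pics/g.png

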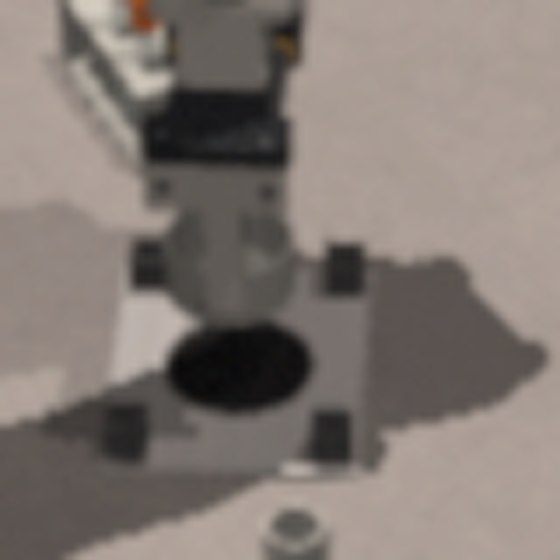

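View pics/g2.png

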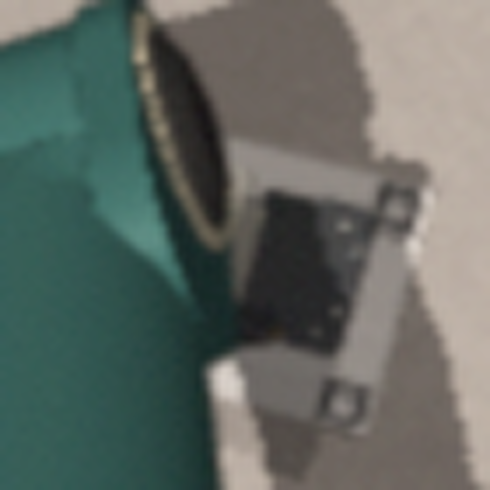

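The perspective shift from the bowl's extra height (about 0.7 px left) accounts for the small offset, so the bowl is over the disc. Lowering it, with a small correction.

Request:
apply_moves([
  [0.5,-0.06,0.15,0,-1],
  [0.6,0,0,0,-1],
  [0.6,0,0,0,-1],
  [0.4,0,0,0,-1],
  [0.1,0,0,0,-1],
])

```text
time: 7.85
position: [0.5725, 0.256, 0.0491]
ee_rot: [[-0.016, -0.974, 0.226], [-0.005, 0.226, 0.974], [-1.0, 0.015, -0.008]]
wrist_force: [-0.4, -0.1, -0.4]
width: 0.0645
```

```bash
python3 d.py .571 .2563 .039 77
```

```text
t 7.85 pos [0.5725 0.256  0.0491] units xyz [ 0.5   0.07 -0.  ] jaw ang 76.95 turn units -0.01 F [-0.4 -0.1 -0.4] w 0.0645 tilt 0.98
```

Request:
apply_moves([
  [0.2,0.08,0,0,-1],
  [0.2,0,0,0,-1],
  [0.1,0,0,0,-1],
  [0,0,0,0,-1],
])

```text
time: 8.25
position: [0.5708, 0.2563, 0.0388]
ee_rot: [[-0.016, -0.974, 0.226], [-0.005, 0.226, 0.974], [-1.0, 0.015, -0.008]]
wrist_force: [0.2, 0.2, -0.2]
width: 0.064
```

```bash
python3 d.py .571 .2563 .039 77; python3 - <<'E'
from h import *
s=grab_frame("side")
crop(s,200,110,280,190,7,"i.png",1.3)
E
```

```text
t 8.25 pos [0.5708 0.2563 0.0388] units xyz [-0.01 -0.01  0.  ] jaw ang 76.94 turn units -0.01 F [ 0.2  0.2 -0.2] w 0.064 tilt 0.97
```

View pics/i.png

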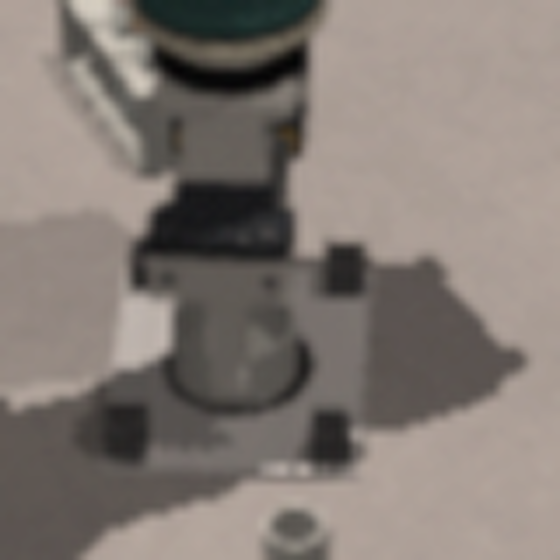

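The bowl is down inside the disc, with an even dark margin on each side. Opening partway only.

Request:
apply_moves([
  [0.05,0,0,0,-1],
  [0,0,0,0,0.5],
  [0,0,0,0,0.65],
  [0,0,0,0,0.65],
  [0,0,0,0,0.65],
])

```text
time: 8.8
position: [0.5713, 0.2566, 0.0391]
ee_rot: [[-0.015, -0.974, 0.226], [-0.004, 0.226, 0.974], [-1.0, 0.014, -0.007]]
wrist_force: [-0.6, -0.7, -0.2]
width: 0.0775
```

Request:
apply_moves([
  [-0.3,0,0,0,0.65],
  [-0.8,0,0,0,0.65],
  [-1,0,0,0,0.65],
  [-1,0,0,0,0.8],
  [-1,0,0,0,1],
])

```text
time: 9.3
position: [0.5717, 0.2564, 0.1253]
ee_rot: [[-0.017, -0.974, 0.226], [-0.005, 0.226, 0.974], [-1.0, 0.016, -0.009]]
wrist_force: [-0.3, 0.4, 0.0]
width: 0.0888
```

```bash
python3 d.py .458 -.0545 .2 77; python3 - <<'E'
from h import *
s=grab_frame("side")
crop(s,200,110,280,190,7,"j.png",1.3)
E
```

```text
t 9.3 pos [0.5717 0.2564 0.1253] units xyz [ -3.55   2.08 -16.46] jaw ang 76.93 turn units -0.01 F [-0.3  0.4  0. ] w 0.0888 tilt 1.04
```

View pics/j.png

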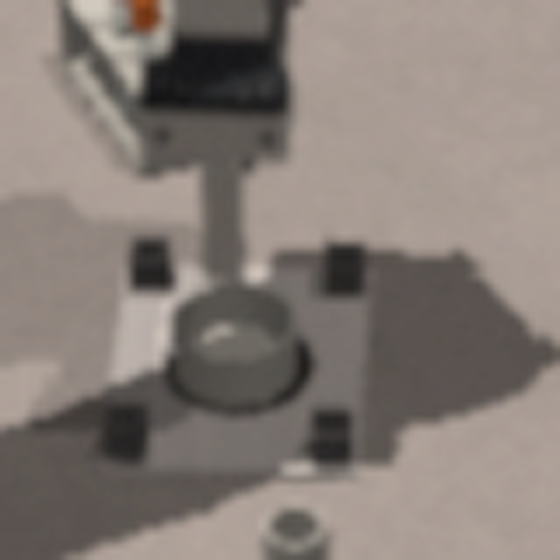

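The bowl stands in the middle of the disc (240,345 in the crop) and the jaws are clear. Now to the cup.

Request:
apply_moves([
  [-1,0.1,-0.6,0,1],
  [-1,0.13,-1,0,1],
  [-1,0.13,-1,0,1],
  [-0.3,0.13,-1,0,1],
  [0,0.13,-1,0,1],
])

```text
time: 9.85
position: [0.5413, 0.1703, 0.2052]
ee_rot: [[-0.007, -0.975, 0.223], [0.001, 0.223, 0.975], [-1.0, 0.007, -0.001]]
wrist_force: [0.2, 0.0, -0.7]
width: 0.0949
```

Request:
apply_moves([
  [0,0.13,-1,0,1],
  [0,0.13,-1,0,1],
  [0,0.13,-1,0,1],
  [0,0.13,-1,0,1],
  [0,0.13,-1,0,1],
])

```text
time: 10.35
position: [0.5038, 0.0696, 0.2081]
ee_rot: [[-0.005, -0.975, 0.223], [0.002, 0.223, 0.975], [-1.0, 0.005, 0.001]]
wrist_force: [0.3, 0.2, 0.1]
width: 0.0942
```

Request:
apply_moves([
  [0,0.13,-1,0,1],
  [0,0.13,-1,0,1],
  [0,0.13,-1,0,1],
  [0,0.13,-1,0,1],
  [0,0.1,-0.6,0,1],
])

```text
time: 10.85
position: [0.4671, -0.0246, 0.2086]
ee_rot: [[-0.005, -0.974, 0.225], [0.003, 0.225, 0.974], [-1.0, 0.006, 0.002]]
wrist_force: [-0.7, -0.2, -0.0]
width: 0.0942
```

```bash
python3 d.py .458 -.0545 .12 77; python3 - <<'E'
from h import *
s=grab_frame("side");t=grab_frame("top")
crop(s,180,130,260,240,5,"k.png",1.6)
crop(t,155,165,225,235,7,"k2.png",1.3)
E
```

```text
t 10.85 pos [ 0.4671 -0.0246  0.2086] units xyz [ 4.43  0.08 -1.57] jaw ang 76.98 turn units -0.0 F [-0.7 -0.2 -0. ] w 0.0942 tilt 0.33
```

View pics/k.png

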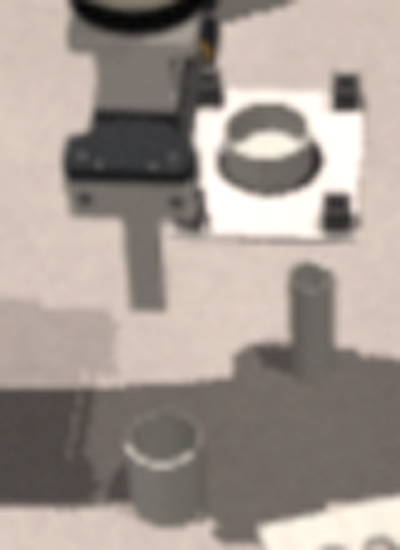

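View pics/k2.png

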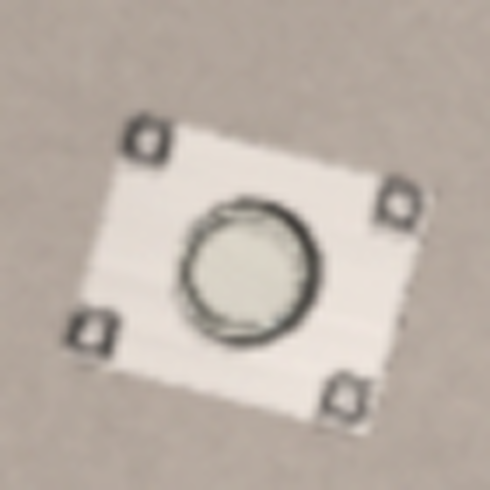

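The bowl is on the disc in both views and clear of the sockets. The finger column is at x≈148 and the cup at ≈165 in the side crop, with the arm still 30 mm back in y. Descending to the cup.

Request:
apply_moves([
  [0.4,0.08,-0.9,0,1],
  [0.8,0,-0.7,0,1],
  [1,0,0,0,1],
  [1,0,0,0,1],
  [0.9,0,0,0,1],
])

```text
time: 11.45
position: [0.4608, -0.0525, 0.1263]
ee_rot: [[0.001, -0.975, 0.222], [0.004, 0.222, 0.975], [-1.0, 0.0, 0.004]]
wrist_force: [0.4, 0.2, 0.6]
width: 0.0942
```

```bash
python3 d.py .458 -.0545 .06 77; python3 - <<'E'
from h import *
s=grab_frame("side");t=grab_frame("top")
crop(s,180,180,260,250,7,"l.png",1.6)
p=(np.array([245,272])+.5)/7-.5+[155,165]
print(onz(t,*p,.036))
E
```

```text
t 11.45 pos [ 0.4608 -0.0525  0.1263] units xyz [ 3.32  0.11 -0.14] jaw ang 77.16 turn units 0.02 F [0.4 0.2 0.6] w 0.0942 tilt 0.25
[0.56726664 0.25203098 0.036     ]
```

View pics/l.png

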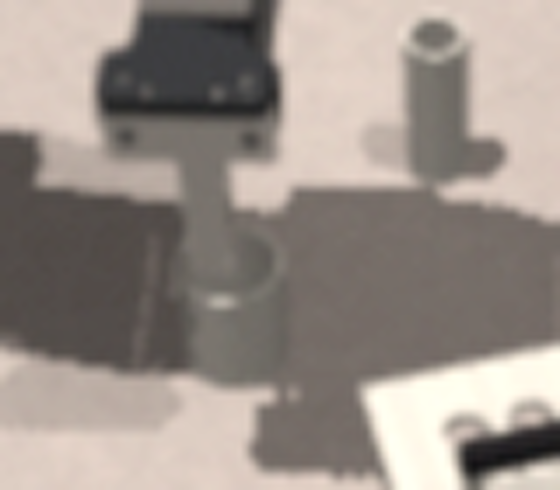

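The cup's mid-line is at x≈237 and the near finger at ≈215. Going lower should bring them together; I'll check again lower down.

Request:
apply_moves([
  [0.7,0,0,0,1],
  [0.8,0,0,0,1],
  [0.8,0,0,0,1],
  [0.5,0,0,0,1],
  [0.2,0,0,0,1],
])

```text
time: 12.05
position: [0.463, -0.0496, 0.0674]
ee_rot: [[0.002, -0.976, 0.219], [0.005, 0.219, 0.976], [-1.0, -0.0, 0.005]]
wrist_force: [-0.0, -0.3, -0.6]
width: 0.0938
```

```bash
python3 d.py .461 -.0545 .06 77; python3 - <<'E'
from h import *
s=grab_frame("side")
crop(s,180,180,260,250,7,"m.png",1.6)
o=get_obs();p=np.array(o["position"]);R=np.array(o["ee_rot"])
q=p-R[:,2]*0.047
print([((proj(s,q+[0,0,dz])-[180,180]+.5)*7-.5).round(0) for dz in(-.025,.02)])
for X in(.456,.459,.462): print(X,((proj(s,[X,-.0545,.0])-[180,180]+.5)*7-.5).round(0),((proj(s,[X,-.0545,.058])-[180,180]+.5)*7-.5).round(0))
E
```

```text
t 12.05 pos [ 0.463  -0.0496  0.0674] units xyz [ 0.37  0.04 -0.26] jaw ang 77.37 turn units 0.04 F [-0.  -0.3 -0.6] w 0.0938 tilt 0.32
[array([231., 358.]), array([224., 288.])]
0.456 [233. 351.] [225. 264.]
0.459 [240. 350.] [232. 263.]
0.462 [246. 349.] [238. 262.]
```

View pics/m.png

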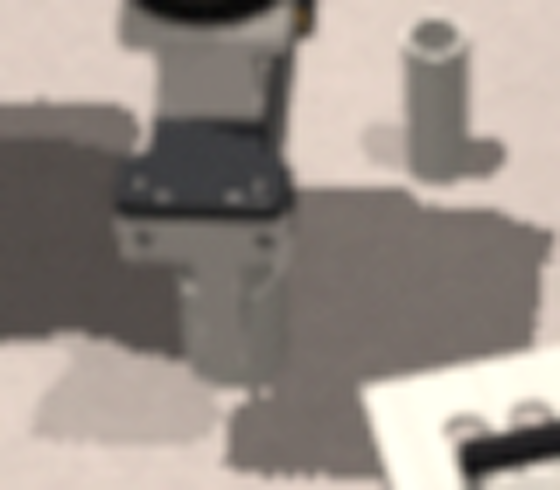

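The cup rim is centred at x≈236 in the crop, which gives x≈0.460. Final correction, then close.

Request:
apply_moves([
  [0.3,0.1,-0.26,0.04,1],
  [0.1,0,0,0,1],
  [0,0,0,0,-0.2],
  [0,0,0,0,-1],
  [0,0,0,0,-1],
], newtons=15)

```text
time: 12.6
position: [0.4606, -0.0546, 0.0604]
ee_rot: [[0.004, -0.974, 0.225], [0.006, 0.225, 0.974], [-1.0, -0.002, 0.006]]
wrist_force: [-0.6, 0.5, 0.3]
width: 0.0736
```

Request:
apply_moves([
  [0,0,0,0,-1],
  [0,0,0,0,-1],
  [0,0,0,0,-1],
  [0,0,0,0,-1],
  [0,0,0,0,-1],
], newtons=25)

```text
time: 13.1
position: [0.4609, -0.0544, 0.0608]
ee_rot: [[0.004, -0.974, 0.225], [0.006, 0.225, 0.974], [-1.0, -0.003, 0.007]]
wrist_force: [0.0, 0.1, 0.2]
width: 0.0479
```

```bash
python3 d.py .460 -.0545 .06 77
```

```text
t 13.1 pos [ 0.4609 -0.0544  0.0608] units xyz [ 0.04  0.04 -0.01] jaw ang 77.0 turn units 0.0 F [0.  0.1 0.2] w 0.0479 tilt 0.41
```

Request:
apply_moves([
  [-0.5,0,0,0,-1],
  [-1,0,0,0,-1],
  [-1,0,0,0,-1],
  [-1,0,0,0,-1],
  [-1,0,0,0,-1],
])

```text
time: 13.6
position: [0.4586, -0.0554, 0.1541]
ee_rot: [[-0.001, -0.974, 0.226], [0.005, 0.226, 0.974], [-1.0, 0.002, 0.005]]
wrist_force: [0.1, 0.3, -1.1]
width: 0.0476
```

Request:
apply_moves([
  [-1,0,0,0,-1],
  [-1,0,0.4,0,-1],
  [-0.6,0,0.8,0,-1],
  [0,0,1,0,-1],
  [0,0,0.8,0,-1],
])

```text
time: 14.1
position: [0.4726, 0.0019, 0.2152]
ee_rot: [[0.006, -0.973, 0.231], [0.005, 0.231, 0.973], [-1.0, -0.004, 0.006]]
wrist_force: [-0.1, -0.4, -1.7]
width: 0.0476
```

```bash
python3 d.py .571 .2563 .18 77; python3 - <<'E'
from h import *
s=grab_frame("side")
crop(s,170,110,260,220,5,"n.png",1.6)
E
```

```text
t 14.1 pos [0.4726 0.0019 0.2152] units xyz [ 1.85 -1.84 13.5 ] jaw ang 76.64 turn units -0.04 F [-0.1 -0.4 -1.7] w 0.0476 tilt 0.44
```

View pics/n.png

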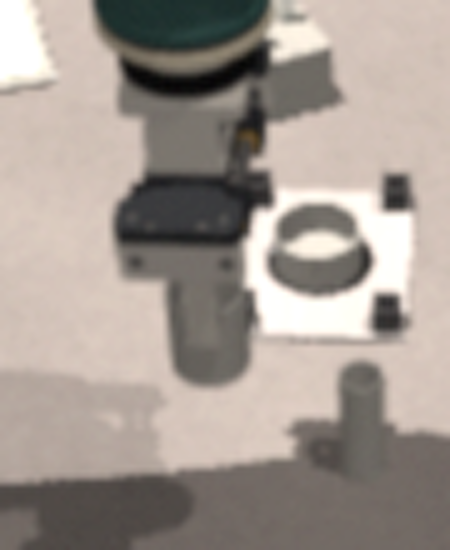

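The cup is held upright with its bottom at about z=0.155. Moving it over the bowl.

Request:
apply_moves([
  [0,-0.13,1,-0.04,-1],
  [0,-0.13,1,0,-1],
  [0,-0.13,1,0,-1],
  [0,-0.13,1,0,-1],
  [0,-0.13,1,0,-1],
])

```text
time: 14.65
position: [0.5082, 0.0985, 0.2191]
ee_rot: [[0.007, -0.974, 0.227], [0.005, 0.227, 0.974], [-1.0, -0.006, 0.006]]
wrist_force: [-0.4, -1.0, -0.3]
width: 0.0479
```

Request:
apply_moves([
  [0,-0.13,1,0,-1],
  [0,-0.13,1,0,-1],
  [0,-0.13,1,0,-1],
  [0,-0.13,1,0,-1],
  [0,-0.13,1,0,-1],
])

```text
time: 15.15
position: [0.5451, 0.1966, 0.2217]
ee_rot: [[0.008, -0.974, 0.228], [0.004, 0.228, 0.974], [-1.0, -0.006, 0.006]]
wrist_force: [0.7, -0.7, -0.8]
width: 0.0475
```

```bash
python3 d.py .571 .2563 .13 77
```

```text
t 15.15 pos [0.5451 0.1966 0.2217] units xyz [ 4.61 -0.55  3.17] jaw ang 76.8 turn units -0.02 F [ 0.7 -0.7 -0.8] w 0.0475 tilt 0.49
```

Request:
apply_moves([
  [0,-0.2,1,-0.02,-1],
  [0.4,-0.2,1,0,-1],
  [0.8,-0.15,0.8,0,-1],
  [0.8,0,0.1,0,-1],
  [0.5,0,0,0,-1],
])

```text
time: 15.65
position: [0.5715, 0.2577, 0.1715]
ee_rot: [[0.009, -0.975, 0.223], [0.005, 0.223, 0.975], [-1.0, -0.008, 0.007]]
wrist_force: [-0.1, -0.6, -1.4]
width: 0.0479
```

```bash
python3 d.py .571 .2563 .13 77;python3 - <<'E'
from h import *
s=grab_frame("side");t=grab_frame("top")
crop(s,200,100,270,190,6,"p.png",1.4)
crop(t,155,165,225,235,6,"p2.png",1.4)
o=get_obs();p=np.array(o["position"]);R=np.array(o["ee_rot"])
b=p+R[:,0]*.0608
print("cup bottom expected px",((proj(s,b)-[200,100]+.5)*6-.5).round(0), "bowl floor/rim ctr",[((proj(s,[.571,.2563,z])-[200,100]+.5)*6-.5).round(0) for z in(.004,.036)])
E
```

```text
t 15.65 pos [0.5715 0.2577 0.1715] units xyz [ 2.07  0.02 -0.09] jaw ang 77.13 turn units 0.02 F [-0.1 -0.6 -1.4] w 0.0479 tilt 0.6
cup bottom expected px [199. 232.] bowl floor/rim ctr [array([204., 373.]), array([202., 332.])]
```

View pics/p.png

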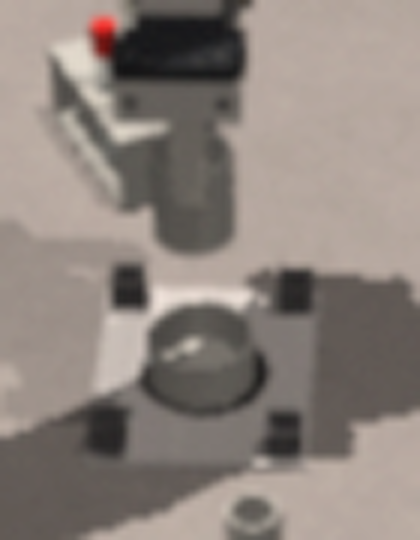

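View pics/p2.png

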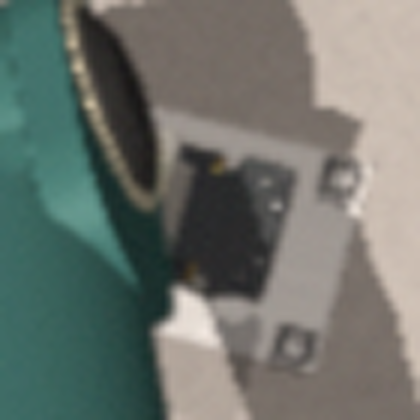

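The cup bottom is at x≈195, about 4 crop px (2 mm) left of where the TCP projects. The bowl is at 202–204, as computed. I'll shift +x by 2 mm and lower.

Request:
apply_moves([
  [0.5,-0.07,-0.06,0,-1],
  [0.8,0,0,0,-1],
  [0.8,0,0,0,-1],
  [0.4,0,0,0,-1],
  [0.2,0,0,0,-1],
])

```text
time: 16.25
position: [0.5735, 0.253, 0.1153]
ee_rot: [[0.011, -0.974, 0.226], [0.005, 0.227, 0.974], [-1.0, -0.009, 0.007]]
wrist_force: [-0.3, -0.1, -1.1]
width: 0.0481
```

```bash
python3 d.py .573 .2563 .0688 77;python3 - <<'E'
from h import *
s=grab_frame("side")
crop(s,200,100,270,190,6,"q.png",1.4)
o=get_obs();p=np.array(o["position"]);R=np.array(o["ee_rot"])
b=p+R[:,0]*.0608
print("cup bottom expected px",((proj(s,b)-[200,100]+.5)*6-.5).round(0))
E
```

```text
t 16.25 pos [0.5735 0.253  0.1153] units xyz [2.32 0.08 0.14] jaw ang 76.91 turn units -0.01 F [-0.3 -0.1 -1.1] w 0.0481 tilt 0.66
cup bottom expected px [207. 312.]
```

View pics/q.png

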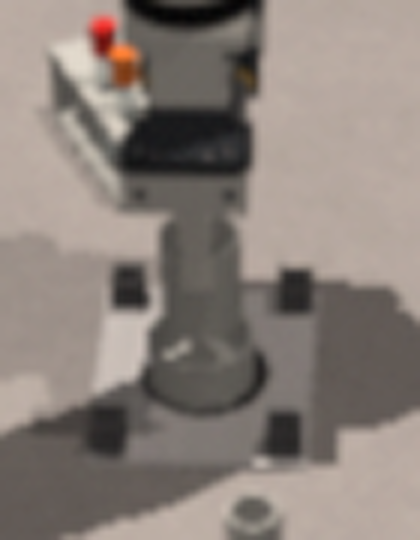

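The cup (mid ≈201) lines up with the bowl (≈202). Correcting y by 3 mm and lowering in steps.

Request:
apply_moves([
  [0.3,0,0.16,0,-1],
  [0.4,0,0,0,-1],
  [0.4,0,0,0,-1],
  [0,0,0,0,-1],
])

```text
time: 16.7
position: [0.5748, 0.2567, 0.0919]
ee_rot: [[0.011, -0.974, 0.226], [0.005, 0.226, 0.974], [-1.0, -0.01, 0.008]]
wrist_force: [-0.4, 1.2, -0.6]
width: 0.0479
```

```bash
python3 d.py .573 .2563 .0688 77
```

```text
t 16.7 pos [0.5748 0.2567 0.0919] units xyz [ 1.15  0.09 -0.05] jaw ang 76.92 turn units -0.01 F [-0.4  1.2 -0.6] w 0.0479 tilt 0.71
```

Request:
apply_moves([
  [0.15,0.09,-0.03,0,-1],
  [0.35,0,0,0,-1],
  [0.3,0,0,0,-1],
  [0.15,0,0,0,-1],
  [0,0,0,0,-1],
])

```text
time: 17.2
position: [0.5731, 0.2566, 0.0714]
ee_rot: [[0.012, -0.974, 0.226], [0.005, 0.226, 0.974], [-1.0, -0.01, 0.008]]
wrist_force: [-0.6, -0.6, -0.7]
width: 0.0476
```

```bash
python3 d.py .573 .2563 .0688 77;python3 - <<'E'
from h import *
s=grab_frame("side")
crop(s,200,100,270,190,6,"r.png",1.4)
E
```

```text
t 17.2 pos [0.5731 0.2566 0.0714] units xyz [ 0.13  0.   -0.02] jaw ang 76.92 turn units -0.01 F [-0.6 -0.6 -0.7] w 0.0476 tilt 0.73
```

View pics/r.png

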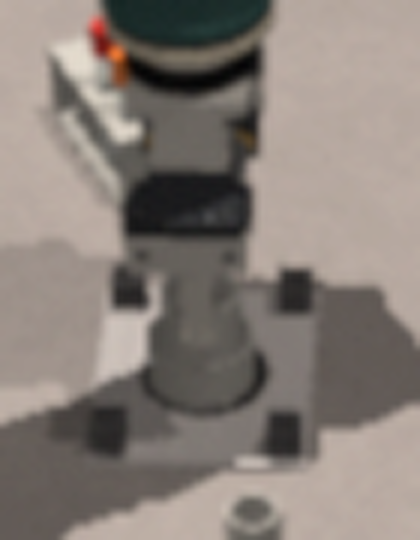

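The cup is inside the bowl, with about 2 mm left to go. Lowering, then releasing.

Request:
apply_moves([
  [0.08,0,0,0,-1],
  [0.06,0,0,0,-1],
  [0,0,0,0,-1],
])

```text
time: 17.55
position: [0.5736, 0.2567, 0.0691]
ee_rot: [[0.013, -0.974, 0.226], [0.006, 0.227, 0.974], [-1.0, -0.011, 0.008]]
wrist_force: [-0.3, -0.4, -0.7]
width: 0.0479
```

Request:
apply_moves([
  [0,0,0,0,0.2],
  [0,0,0,0,0.3],
  [0,0,0,0,0.4],
  [0,0,0,0,0.4],
  [0,0,0,0,0.4],
])

```text
time: 18.05
position: [0.5738, 0.2569, 0.0696]
ee_rot: [[0.013, -0.974, 0.226], [0.006, 0.227, 0.974], [-1.0, -0.012, 0.009]]
wrist_force: [-0.4, -1.2, 0.5]
width: 0.0657
```

Request:
apply_moves([
  [-0.3,0,0,0,0.4],
  [-0.8,0,0,0,0.4],
  [-1,0,0,0,0.4],
  [-1,0,0,0,0.4],
  [-1,0,0,0,0.4],
])

```text
time: 18.55
position: [0.5718, 0.2558, 0.156]
ee_rot: [[0.011, -0.974, 0.227], [0.005, 0.227, 0.974], [-1.0, -0.01, 0.007]]
wrist_force: [-0.3, 0.6, -0.2]
width: 0.0656
```

```bash
python3 d.py .566 .0446 .2 77;python3 - <<'E'
from h import *
s=grab_frame("side")
crop(s,200,100,270,190,6,"u.png",1.4)
E
```

```text
t 18.55 pos [0.5718 0.2558 0.156 ] units xyz [ -2.25  -2.13 -10.33] jaw ang 76.89 turn units -0.01 F [-0.3  0.6 -0.2] w 0.0656 tilt 0.68
```

View pics/u.png

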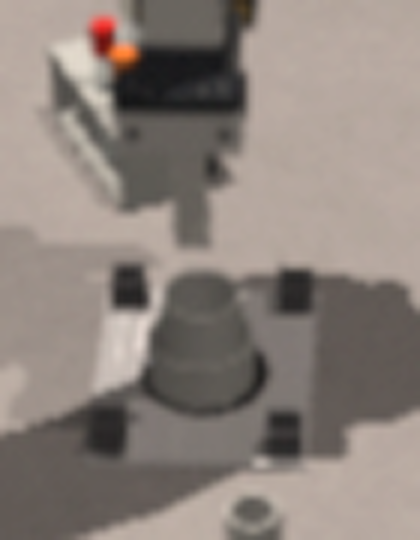

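The cup stands upright in the bowl, mid ≈202. On to the beaker.

Request:
apply_moves([
  [-1,-0.2,-0.6,0,1],
  [-1,-0.2,-1,0,1],
  [-0.2,-0.2,-1,0,1],
  [0,-0.2,-1,0,1],
  [0,-0.2,-1,0,1],
])

```text
time: 19.1
position: [0.5718, 0.1622, 0.2128]
ee_rot: [[0.022, -0.975, 0.222], [0.011, 0.223, 0.975], [-1.0, -0.019, 0.016]]
wrist_force: [0.4, 0.3, 0.0]
width: 0.0941
```

Request:
apply_moves([
  [0,-0.2,-1,0,0.6],
  [0,-0.2,-1,0,0.6],
  [0,-0.2,-1,0,0.6],
  [0,-0.2,-1,0,0.6],
  [0,-0.2,-1,0,0.6],
])

```text
time: 19.6
position: [0.5691, 0.0558, 0.2182]
ee_rot: [[0.028, -0.974, 0.223], [0.014, 0.223, 0.975], [-1.0, -0.024, 0.02]]
wrist_force: [0.3, -0.2, 0.1]
width: 0.0753
```

```bash
python3 d.py .566 .0446 .086 77;python3 - <<'E'
from h import *
s=grab_frame("side")
crop(s,200,110,280,220,5,"v.png",1.4)
t=grab_frame("top")
crop(t,155,165,225,235,7,"v2.png",1.3)
E
```

```text
t 19.6 pos [0.5691 0.0558 0.2182] units xyz [ 6.6   0.18 -0.71] jaw ang 77.13 turn units 0.02 F [ 0.3 -0.2  0.1] w 0.0753 tilt 1.78
```

View pics/v.png

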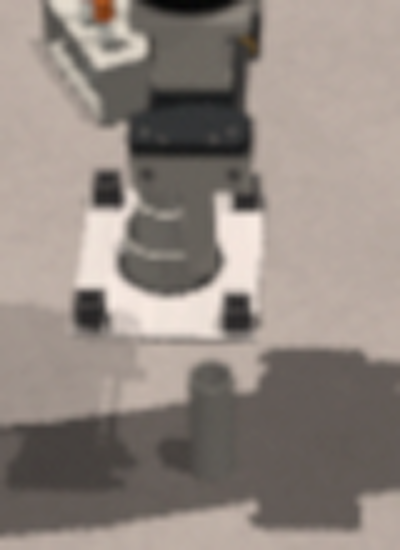

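View pics/v2.png

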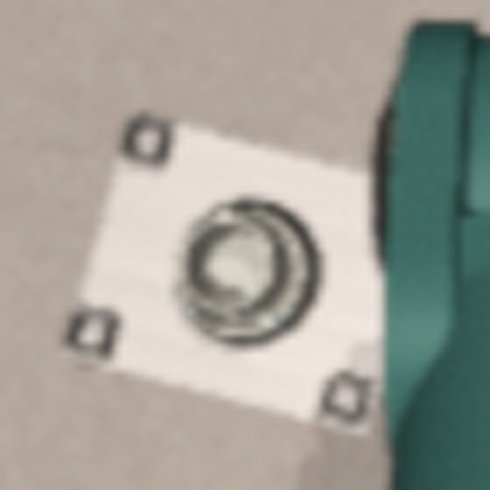

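The cup sits inside the bowl in both views (in top, rings nested around (240,268)). The tool tilt has grown to 1.8°, apparently from the fast moves, and I have plenty of time, so I'll move more gently.

Request:
apply_moves([
  [0.2,0.09,-0.35,0,0.6],
  [0.4,0.09,-0.35,0,0.6],
  [0.5,0,0,0,0.6],
  [0.5,0,0,0,0.6],
  [0.5,0,0,0,0.6],
])

```text
time: 20.2
position: [0.5636, 0.0425, 0.1751]
ee_rot: [[0.031, -0.974, 0.224], [0.015, 0.225, 0.974], [-0.999, -0.027, 0.021]]
wrist_force: [-0.1, 0.1, -0.7]
width: 0.0752
```

Request:
apply_moves([
  [0.5,0,0,0,0.6],
  [0.5,0,0,0,0.6],
  [0.5,0,0,0,0.6],
  [0.3,0,0,0,0.6],
  [0,0,0,0,0.6],
])

```text
time: 20.7
position: [0.5637, 0.044, 0.133]
ee_rot: [[0.027, -0.974, 0.223], [0.014, 0.223, 0.975], [-1.0, -0.023, 0.02]]
wrist_force: [-0.5, 0.7, 0.8]
width: 0.0753
```

```bash
python3 d.py .5665 .0446 .086 77;python3 - <<'E'
from h import *
s=grab_frame("side")
crop(s,200,150,280,220,7,"w.png",1.4)
o=get_obs();p=np.array(o["position"]);R=np.array(o["ee_rot"])
q=p-R[:,2]*0.0375+R[:,0]*.025
print("tip near",((proj(s,q)-[200,150]+.5)*7-.5).round(0),"beaker top",[((proj(s,[x,.0446,.084])-[200,150]+.5)*7-.5).round(0) for x in (.564,.568)],"bottom",[((proj(s,[x,.0446,0])-[200,150]+.5)*7-.5).round(0) for x in (.564,.568)])
E
```

```text
t 20.7 pos [0.5637 0.044  0.133 ] units xyz [ 2.35 -0.08  0.01] jaw ang 77.11 turn units 0.01 F [-0.5  0.7  0.8] w 0.0753 tilt 1.73
tip near [284. 266.] beaker top [array([289., 247.]), array([298., 246.])] bottom [array([293., 376.]), array([301., 375.])]
```

View pics/w.png

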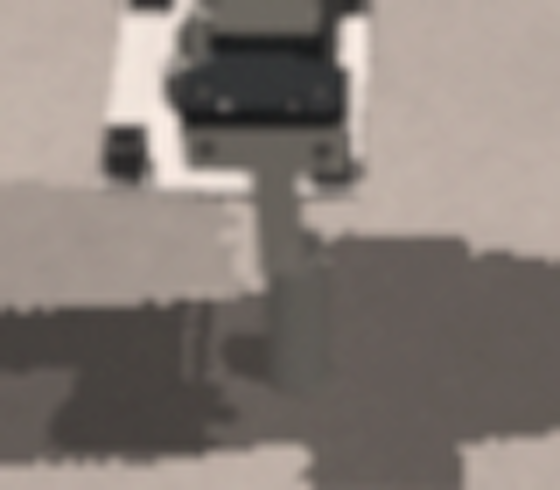

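The beaker's base is at x≈300 and its top at ≈296, giving x≈0.567. Descending.

Request:
apply_moves([
  [0.4,-0.1,0.01,0,0.6],
  [0.5,0,0,0,0.6],
  [0.5,0,0,0,0.6],
  [0.5,0,0,0,0.6],
  [0.3,0,0,0,0.6],
])

```text
time: 21.25
position: [0.5683, 0.0445, 0.0873]
ee_rot: [[0.03, -0.974, 0.223], [0.015, 0.224, 0.975], [-0.999, -0.026, 0.021]]
wrist_force: [-0.1, -0.2, 0.4]
width: 0.0751
```

```bash
python3 d.py .5668 .0446 .086 77
```

```text
t 21.25 pos [0.5683 0.0445 0.0873] units xyz [ 0.06  0.07 -0.01] jaw ang 77.11 turn units 0.01 F [-0.1 -0.2  0.4] w 0.0751 tilt 1.9
```

Request:
apply_moves([
  [0.03,0.07,0,0,0.6],
  [0,0,0,0,0],
  [0,0,0,0,-0.5],
  [0,0,0,0,-1],
  [0,0,0,0,-1],
], newtons=12)

```text
time: 21.75
position: [0.5667, 0.0447, 0.0861]
ee_rot: [[0.029, -0.974, 0.223], [0.014, 0.224, 0.975], [-0.999, -0.025, 0.021]]
wrist_force: [-0.1, -0.7, -0.3]
width: 0.0465
```

Request:
apply_moves([
  [0,0,0,0,-1],
  [0,0,0,0,-1],
  [0,0,0,0,-1],
  [0,0,0,0,-1],
  [0,0,0,0,-1],
], newtons=20)

```text
time: 22.25
position: [0.5669, 0.0448, 0.0866]
ee_rot: [[0.03, -0.974, 0.223], [0.015, 0.224, 0.975], [-0.999, -0.026, 0.021]]
wrist_force: [-0.6, -0.0, -0.4]
width: 0.0287
```

```bash
python3 d.py .5668 .0446 .086 77
```

```text
t 22.25 pos [0.5669 0.0448 0.0866] units xyz [ 0.03  0.   -0.01] jaw ang 77.1 turn units 0.01 F [-0.6 -0.  -0.4] w 0.0287 tilt 1.91
```

Request:
apply_moves([
  [-0.3,0,0,0,-1],
  [-0.6,0,0,0,-1],
  [-0.8,0,0,0,-1],
  [-0.8,0,0,0,-1],
  [-0.8,0,0,0,-1],
])

```text
time: 22.75
position: [0.5638, 0.0434, 0.1559]
ee_rot: [[0.027, -0.974, 0.224], [0.014, 0.224, 0.974], [-1.0, -0.023, 0.02]]
wrist_force: [0.1, -0.0, -0.4]
width: 0.0288
```

Request:
apply_moves([
  [-0.8,0,0,0,-1],
  [-0.8,0,0,0,-1],
  [-0.8,0,0.3,0,-1],
  [-0.5,0,0.6,0,-1],
  [0,0,0.7,0,-1],
])

```text
time: 23.25
position: [0.5703, 0.0732, 0.2241]
ee_rot: [[0.034, -0.973, 0.227], [0.015, 0.227, 0.974], [-0.999, -0.029, 0.022]]
wrist_force: [-0.2, -0.2, -1.7]
width: 0.0289
```

```bash
python3 d.py .572 .2563 .2 77;python3 - <<'E'
from h import *
s=grab_frame("side")
crop(s,200,110,280,220,5,"x.png",1.4)
E
```

```text
t 23.25 pos [0.5703 0.0732 0.2241] units xyz [1.34 2.04 8.91] jaw ang 76.88 turn units -0.01 F [-0.2 -0.2 -1.7] w 0.0289 tilt 2.11
```

View pics/x.png

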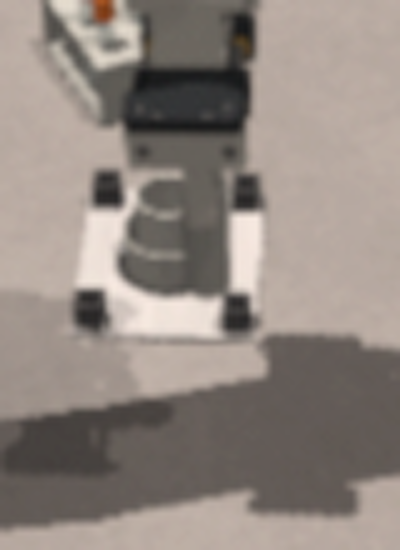

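The beaker is held, with its bottom at about z=0.137, well above the cup's rim. Carrying it over.

Request:
apply_moves([
  [0,0.15,0.8,0,-1],
  [0,0.2,0.8,0,-1],
  [0,0.2,0.8,0,-1],
  [0,0.2,0.8,0,-1],
  [0,0.2,0.8,0,-1],
])

```text
time: 23.8
position: [0.5684, 0.1628, 0.2205]
ee_rot: [[0.028, -0.974, 0.223], [0.014, 0.224, 0.975], [-1.0, -0.024, 0.02]]
wrist_force: [0.2, -0.2, -1.1]
width: 0.0289
```

Request:
apply_moves([
  [0,0.2,0.8,0,-1],
  [0,0.2,0.8,0,-1],
  [0,0.2,0.8,0,-1],
  [0,0.2,0.8,0,-1],
  [0,0.1,0.6,0,-1],
])

```text
time: 24.3
position: [0.5663, 0.2484, 0.2192]
ee_rot: [[0.025, -0.975, 0.221], [0.013, 0.221, 0.975], [-1.0, -0.021, 0.018]]
wrist_force: [0.2, -0.8, 0.2]
width: 0.0288
```

```bash
python3 d.py .572 .2563 .16 77
```

```text
t 24.3 pos [0.5663 0.2484 0.2192] units xyz [ 2.97 -0.13  0.4 ] jaw ang 77.23 turn units 0.03 F [ 0.2 -0.8  0.2] w 0.0288 tilt 1.59
```

Request:
apply_moves([
  [0.3,-0.13,0.4,0.03,-1],
  [0.6,0,0,0,-1],
  [0.6,0,0,0,-1],
  [0.4,0,0,0,-1],
  [0,0,0,0,-1],
])

```text
time: 24.8
position: [0.5719, 0.2568, 0.1767]
ee_rot: [[0.023, -0.974, 0.226], [0.011, 0.226, 0.974], [-1.0, -0.02, 0.016]]
wrist_force: [0.4, -0.7, 0.5]
width: 0.0288
```

```bash
python3 d.py .572 .2563 .16 77;python3 - <<'E'
from h import *
s=grab_frame("side")
crop(s,200,90,270,190,6,"y.png",1.4)
f=lambda X:((proj(s,X)-[200,90]+.5)*6-.5).round(0)
o=get_obs();p=np.array(o["position"]);R=np.array(o["ee_rot"])
print("bottom if aligned",f(p+R[:,0]*.0866),"if vertical",f(p-[0,0,.0866]),"cup rim ctr",f([.5715,.2565,.066]))
E
```

```text
t 24.8 pos [0.5719 0.2568 0.1767] units xyz [ 0.83  0.01 -0.03] jaw ang 76.95 turn units -0.01 F [ 0.4 -0.7  0.5] w 0.0288 tilt 1.49
bottom if aligned [204. 318.] if vertical [201. 319.] cup rim ctr [202. 353.]
```

View pics/y.png

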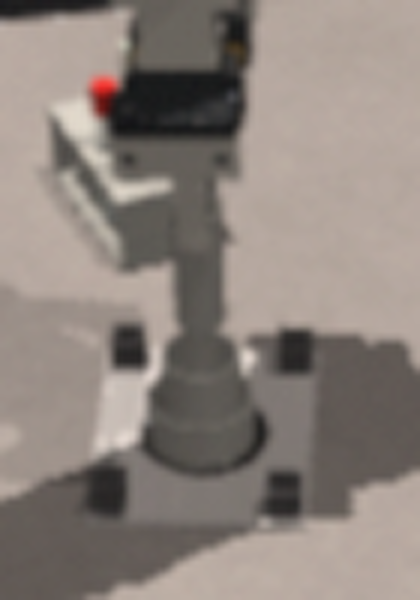

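The beaker (mid ≈201) is over the cup mouth (≈202). Lowering into the cup.

Request:
apply_moves([
  [0.4,0,-0.03,0,-1],
  [0.5,0,0,0,-1],
  [0.4,0,0,0,-1],
  [0.2,0,0,0,-1],
  [0,0,0,0,-1],
])

```text
time: 25.35
position: [0.5731, 0.2557, 0.1453]
ee_rot: [[0.025, -0.974, 0.227], [0.012, 0.227, 0.974], [-1.0, -0.022, 0.017]]
wrist_force: [0.2, -0.3, -0.6]
width: 0.0292
```

```bash
python3 d.py .572 .2563 .1 77;python3 - <<'E'
from h import *
s=grab_frame("side")
crop(s,200,90,270,190,6,"z.png",1.4)
E
```

```text
t 25.35 pos [0.5731 0.2557 0.1453] units xyz [ 2.26  0.11 -0.02] jaw ang 76.87 turn units -0.01 F [ 0.2 -0.3 -0.6] w 0.0292 tilt 1.58
```

View pics/z.png

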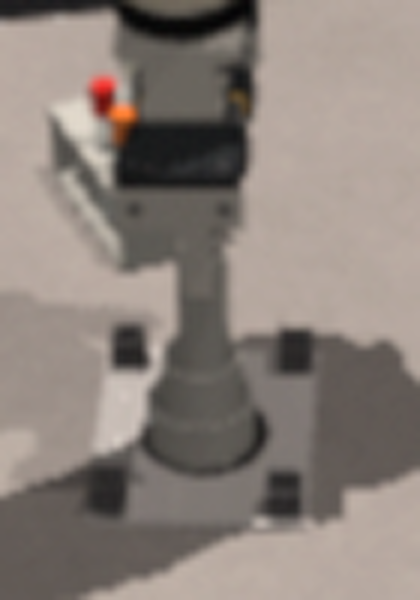

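It has entered the cup with no side force. Continuing, 1 mm toward −x.

Request:
apply_moves([
  [0.3,0.09,0,0,-1],
  [0.5,0,0,0,-1],
  [0.5,0,0,0,-1],
  [0.4,0,0,0,-1],
  [0,0,0,0,-1],
])

```text
time: 25.9
position: [0.5722, 0.2569, 0.1088]
ee_rot: [[0.026, -0.974, 0.227], [0.012, 0.227, 0.974], [-1.0, -0.022, 0.018]]
wrist_force: [0.6, -0.3, -1.0]
width: 0.0288
```

```bash
python3 d.py .572 .2563 .0986 77
```

```text
t 25.9 pos [0.5722 0.2569 0.1088] units xyz [ 0.51  0.02 -0.04] jaw ang 76.9 turn units -0.01 F [ 0.6 -0.3 -1. ] w 0.0288 tilt 1.62
```

Request:
apply_moves([
  [0.25,0,-0.03,0,-1],
  [0.2,0,0,0,-1],
  [0.08,0,0,0,-1],
  [0,0,0,0,-1],
])

```text
time: 26.3
position: [0.5734, 0.2569, 0.0984]
ee_rot: [[0.028, -0.974, 0.227], [0.013, 0.227, 0.974], [-1.0, -0.024, 0.019]]
wrist_force: [0.1, -0.5, -0.5]
width: 0.0286
```

```bash
python3 d.py .572 .2563 .0986 77
```

```text
t 26.3 pos [0.5734 0.2569 0.0984] units xyz [-0.01  0.06 -0.04] jaw ang 76.89 turn units -0.01 F [ 0.1 -0.5 -0.5] w 0.0286 tilt 1.76
```

Request:
apply_moves([
  [0,0,0,0,-0.2],
  [0,0,0,0,-0.1],
  [0,0,0,0,0],
  [0,0,0,0,0],
  [0,0,0,0,0],
])

```text
time: 26.8
position: [0.5737, 0.2569, 0.0987]
ee_rot: [[0.028, -0.974, 0.227], [0.014, 0.227, 0.974], [-1.0, -0.024, 0.02]]
wrist_force: [-0.1, -1.1, -0.5]
width: 0.0468
```

Request:
apply_moves([
  [-0.3,0,0,0,0],
  [-0.6,0,0,0,0],
  [-0.8,0,0,0,0],
  [-0.8,0,0,0,0],
  [-0.8,0,0,0,0],
])

```text
time: 27.3
position: [0.571, 0.2555, 0.1681]
ee_rot: [[0.026, -0.974, 0.227], [0.013, 0.227, 0.974], [-1.0, -0.023, 0.018]]
wrist_force: [0.3, 0.5, -0.0]
width: 0.0472
```

```bash
python3 d.py .567 -.2553 .23 94.5;python3 - <<'E'
from h import *
s=grab_frame("side")
crop(s,200,90,270,190,6,"aa.png",1.4)
E
```

```text
t 27.3 pos [0.571  0.2555 0.1681] units xyz [ -3.42  -5.68 -24.86] jaw ang 76.88 turn units -2.05 F [ 0.3  0.5 -0. ] w 0.0472 tilt 1.67
```

View pics/aa.png

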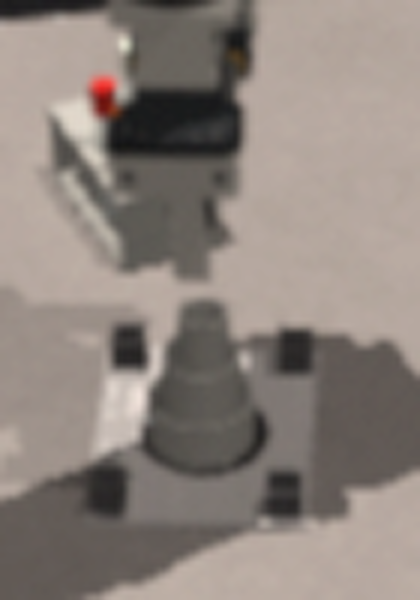

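All three pots are nested and upright. Rising, turning to the rack's yaw (jaw angle 94.5°) and going over gently.

Request:
apply_moves([
  [-0.5,0,0,-0.3,0.3],
  [-0.8,0,0,-0.5,0.3],
  [-0.8,0,0,-0.6,0.3],
  [-0.8,0,0,-0.5,0.3],
  [-0.4,0,0,-0.1,0.3],
])

```text
time: 27.85
position: [0.5701, 0.2548, 0.2439]
ee_rot: [[0.032, -0.996, -0.081], [0.016, -0.081, 0.997], [-0.999, -0.034, 0.013]]
wrist_force: [0.5, -0.1, 0.1]
width: 0.0611
```

```bash
python3 d.py .567 -.2553 .23 94.5
```

```text
t 27.85 pos [0.5701 0.2548 0.2439] units xyz [  0.29   2.24 -25.42] jaw ang 94.66 turn units 0.02 F [ 0.5 -0.1  0.1] w 0.0611 tilt 2.06
```

Request:
apply_moves([
  [0,0.05,-0.4,0,0.3],
  [0,0.09,-0.7,0,0.3],
  [0,0.09,-1,0,0.3],
  [0,0.09,-1,0,0.3],
  [0,0.09,-1,0,0.3],
])

```text
time: 28.35
position: [0.567, 0.1679, 0.2411]
ee_rot: [[0.031, -0.997, -0.075], [0.015, -0.075, 0.997], [-0.999, -0.032, 0.013]]
wrist_force: [-0.0, -0.2, -0.8]
width: 0.0617
```

Request:
apply_moves([
  [0,0.09,-1,0,0.3],
  [0,0.09,-1,0,0.3],
  [0,0.09,-1,0,0.3],
  [0,0.09,-1,0,0.3],
  [0,0.09,-1,0,0.3],
])

```text
time: 28.85
position: [0.5616, 0.0564, 0.2354]
ee_rot: [[0.026, -0.998, -0.062], [0.013, -0.062, 0.998], [-1.0, -0.026, 0.011]]
wrist_force: [0.5, -0.0, 0.8]
width: 0.061
```

Request:
apply_moves([
  [0,0.09,-1,0,0.3],
  [0,0.09,-1,0,0.3],
  [0,0.09,-1,0,0.3],
  [0,0.09,-1,0,0.3],
  [0,0.09,-1,0,0.3],
])

```text
time: 29.35
position: [0.5534, -0.0543, 0.23]
ee_rot: [[0.02, -0.999, -0.049], [0.011, -0.049, 0.999], [-1.0, -0.02, 0.011]]
wrist_force: [-0.7, -0.1, -0.2]
width: 0.0612
```

```bash
python3 d.py .567 -.2553 .23 94.5
```

```text
t 29.35 pos [ 0.5534 -0.0543  0.23  ] units xyz [ -0.1   -0.19 -10.07] jaw ang 92.8 turn units -0.2 F [-0.7 -0.1 -0.2] w 0.0612 tilt 1.31
```

Request:
apply_moves([
  [0,-0.05,-1,-0.05,0.3],
  [0,0,-1,-0.05,0.3],
  [0,0,-1,-0.05,0.3],
  [0,0,-1,-0.05,0.3],
  [0,0,-1,-0.05,0.3],
])

```text
time: 29.85
position: [0.5545, -0.1637, 0.2251]
ee_rot: [[0.014, -0.997, -0.074], [0.011, -0.074, 0.997], [-1.0, -0.015, 0.01]]
wrist_force: [-0.1, 0.2, 0.3]
width: 0.061
```

Request:
apply_moves([
  [0,0,-1,-0.05,0.3],
  [0,0,-1,-0.05,0.3],
  [0,0,-0.8,0,0.3],
  [0,0,-0.4,0,0.3],
  [0,0,0,0,0.3],
])

```text
time: 30.35
position: [0.5533, -0.237, 0.2206]
ee_rot: [[0.008, -0.997, -0.074], [0.011, -0.074, 0.997], [-1.0, -0.009, 0.01]]
wrist_force: [-0.1, 0.5, 0.4]
width: 0.0608
```

```bash
python3 d.py .567 -.2553 .2 94.5; python3 - <<'E'
from h import *
s=grab_frame("side")
crop(s,210,180,320,310,5,"bb.png",1.3)
t=grab_frame("top")
crop(t,155,165,225,235,7,"bb2.png",1.3)
E
```

```text
t 30.35 pos [ 0.5533 -0.237   0.2206] units xyz [ 1.02 -0.6  -0.97] jaw ang 94.27 turn units -0.03 F [-0.1  0.5  0.4] w 0.0608 tilt 0.78
```

View pics/bb.png

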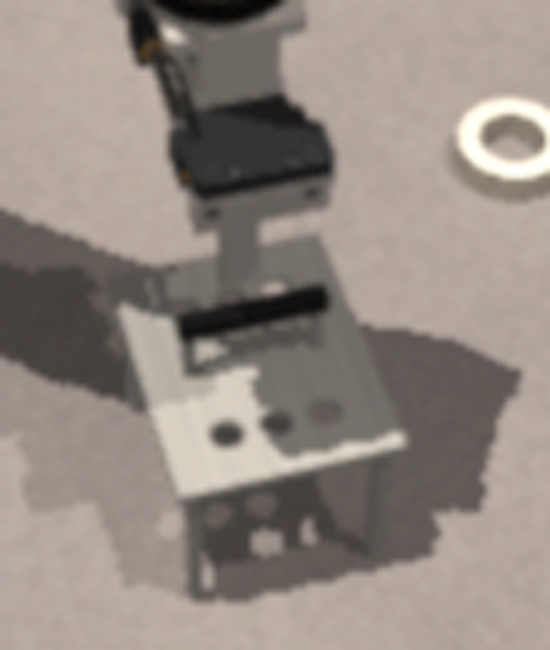

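View pics/bb2.png

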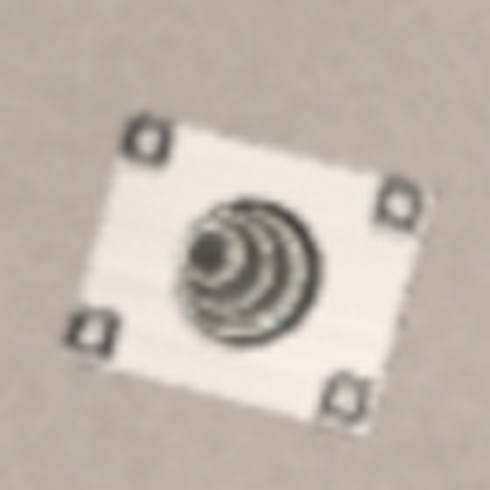

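The set is nested concentrically in the top view. The bar is at (255,313) in the side crop, and the gripper is about 14 mm short in x. Aligning, then descending.

Request:
apply_moves([
  [0,-0.6,-0.9,-0.02,0.3],
  [0.3,-0.05,-0.05,0,0.3],
  [0.4,0,0,0,0.3],
  [0.4,0,0,0,0.3],
  [0,0,0,0,0.3],
])

```text
time: 30.95
position: [0.5686, -0.2484, 0.1965]
ee_rot: [[0.008, -0.996, -0.083], [0.014, -0.083, 0.996], [-1.0, -0.009, 0.013]]
wrist_force: [-0.1, -0.2, -0.6]
width: 0.0608
```

```bash
python3 d.py .567 -.2545 .155 94.5; python3 - <<'E'
from h import *
s=grab_frame("side")
crop(s,210,180,320,310,5,"cc.png",1.5)
E
```

```text
t 30.95 pos [ 0.5686 -0.2484  0.1965] units xyz [ 2.07  0.12 -0.32] jaw ang 94.79 turn units 0.03 F [-0.1 -0.2 -0.6] w 0.0608 tilt 0.92
```

View pics/cc.png

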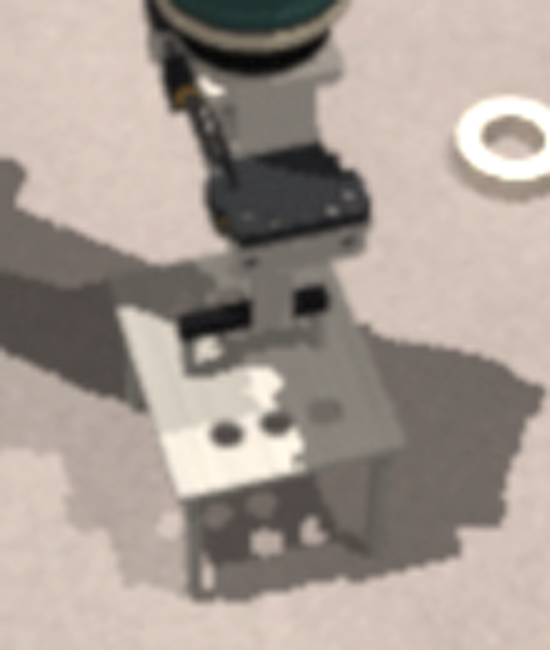

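The finger offset matches its nearer position in y, so the alignment is right. Descending onto the bar.

Request:
apply_moves([
  [0.4,0.1,-0.32,0.03,0.3],
  [0.5,0,0,0,0.3],
  [0.5,0,0,0,0.3],
  [0.3,0,0,0,0.3],
  [0.1,0,0,0,0.3],
])

```text
time: 31.5
position: [0.5673, -0.2547, 0.1581]
ee_rot: [[0.009, -0.997, -0.079], [0.014, -0.079, 0.997], [-1.0, -0.01, 0.013]]
wrist_force: [0.6, 0.2, 0.0]
width: 0.061
```

```bash
python3 d.py .567 -.2545 .154 94.5; python3 - <<'E'
from h import *
s=grab_frame("side")
crop(s,210,180,320,310,5,"dd.png",1.5)
E
```

```text
t 31.5 pos [ 0.5673 -0.2547  0.1581] units xyz [0.21 0.02 0.01] jaw ang 94.51 turn units 0.0 F [0.6 0.2 0. ] w 0.061 tilt 0.93
```

View pics/dd.png

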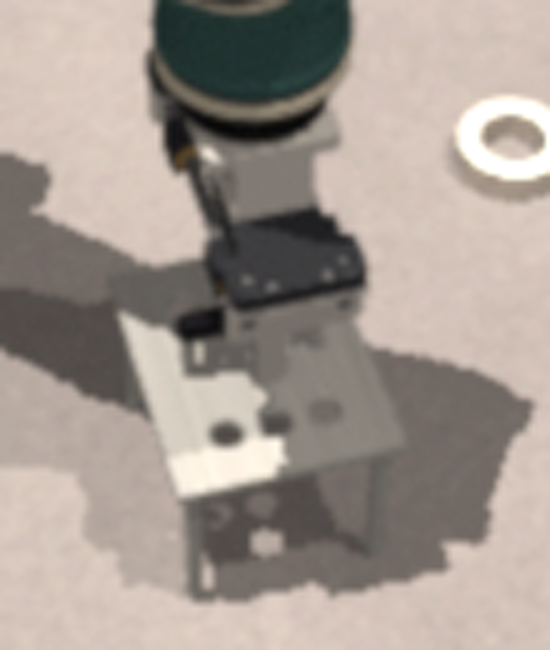

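Request:
apply_moves([
  [0.2,0,0,0,0.3],
  [0,0,0,0,-0.3],
  [0,0,0,0,-0.6],
  [0,0,0,0,-1],
  [0,0,0,0,-1],
], newtons=20)

```text
time: 32.05
position: [0.5677, -0.2547, 0.1545]
ee_rot: [[0.01, -0.997, -0.079], [0.013, -0.079, 0.997], [-1.0, -0.011, 0.013]]
wrist_force: [0.5, 0.2, 0.3]
width: 0.0325
```

Request:
apply_moves([
  [0,0,0,0,-1],
  [0,0,0,0,-1],
  [0,0,0,0,-1],
  [0,0,0,0,-1],
  [0,0,0,0,-1],
], newtons=50)

```text
time: 32.55
position: [0.5679, -0.2543, 0.1548]
ee_rot: [[0.01, -0.997, -0.08], [0.014, -0.079, 0.997], [-1.0, -0.011, 0.013]]
wrist_force: [0.1, 0.3, 0.7]
width: 0.0116
```

Request:
apply_moves([
  [0,0,0,0,-1],
  [-0.1,0,0,0,-1],
  [-0.2,0,0,0,-1],
  [-0.3,0,0,0,-1],
  [0,0,0,0,-1],
], newtons=55)

```text
time: 33.05
position: [0.5668, -0.2544, 0.1666]
ee_rot: [[0.008, -0.997, -0.079], [0.014, -0.079, 0.997], [-1.0, -0.009, 0.014]]
wrist_force: [0.7, -0.0, -5.9]
width: 0.012
```

```bash
python3 d.py .567 -.2545 .154 94.5; python3 - <<'E'
from h import *
s=grab_frame("side")
crop(s,210,180,320,310,5,"ee.png",1.5)
E
```

```text
t 33.05 pos [ 0.5668 -0.2544  0.1666] units xyz [ 0.63 -0.   -0.01] jaw ang 94.53 turn units 0.0 F [ 0.7 -0.  -5.9] w 0.012 tilt 0.92
```

View pics/ee.png

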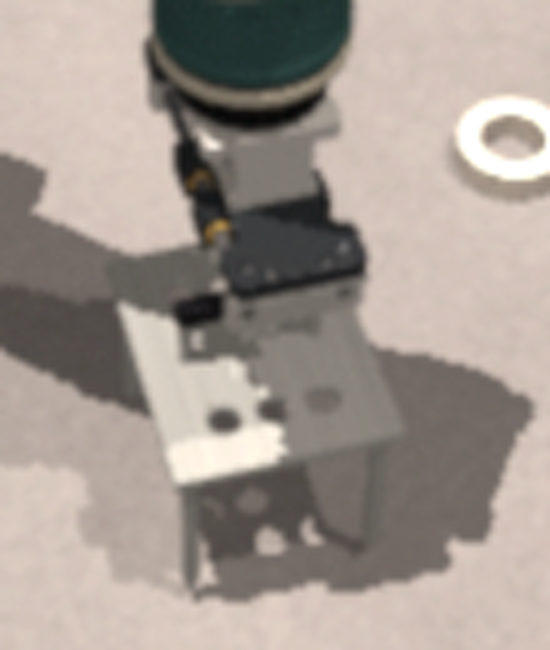

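The rack hangs level from the bar (weight about 6 N). Lifting until the feet are well above the nested set.

Request:
apply_moves([
  [-0.4,0,0,0,-1],
  [-0.6,0,0,0,-1],
  [-0.7,0,0,0,-1],
  [-0.7,0,0,0,-1],
  [-0.7,0,0,0,-1],
])

```text
time: 33.6
position: [0.5655, -0.2551, 0.2323]
ee_rot: [[0.005, -0.997, -0.079], [0.015, -0.079, 0.997], [-1.0, -0.007, 0.014]]
wrist_force: [0.8, -0.4, -5.8]
width: 0.012
```

Request:
apply_moves([
  [-0.7,0,0,0,-1],
  [-0.7,0,0,0,-1],
  [-0.7,0,0,0,-1],
  [-0.6,0,0,0,-1],
  [-0.2,0,0,0,-1],
])

```text
time: 34.1
position: [0.5656, -0.2564, 0.2984]
ee_rot: [[0.009, -0.997, -0.079], [0.014, -0.079, 0.997], [-1.0, -0.01, 0.013]]
wrist_force: [0.0, -0.8, -6.2]
width: 0.0121
```

```bash
python3 d.py .571 .2563 .3 77; python3 - <<'E'
from h import *
s=grab_frame("side")
crop(s,190,130,330,290,4,"ff.png",1.5)
E
```

```text
t 34.1 pos [ 0.5656 -0.2564  0.2984] units xyz [ 0.28 -2.28 25.53] jaw ang 94.52 turn units 2.04 F [ 0.  -0.8 -6.2] w 0.0121 tilt 0.94
```

View pics/ff.png

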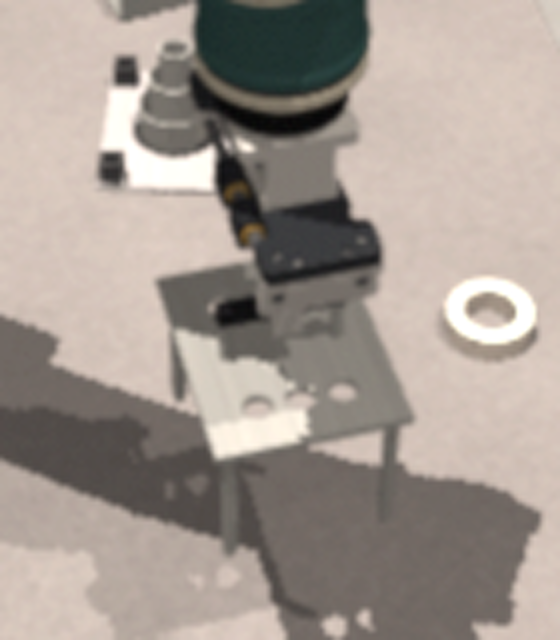

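The rack is up, feet at about z=0.143. Carrying it across smoothly.

Request:
apply_moves([
  [0,-0.03,0.3,0,-1],
  [0,-0.05,0.6,0,-1],
  [0,-0.08,0.8,0,-1],
  [0,-0.08,0.8,0,-1],
  [0,-0.08,0.8,0,-1],
])

```text
time: 34.65
position: [0.5655, -0.1862, 0.2963]
ee_rot: [[0.004, -0.997, -0.077], [0.015, -0.077, 0.997], [-1.0, -0.006, 0.014]]
wrist_force: [1.0, -0.4, -6.1]
width: 0.0114
```

Request:
apply_moves([
  [0,-0.08,0.8,0,-1],
  [0,-0.08,0.8,0,-1],
  [0,-0.08,0.8,0,-1],
  [0,-0.08,0.8,0,-1],
  [0,-0.08,0.8,0,-1],
])

```text
time: 35.15
position: [0.5654, -0.0961, 0.2941]
ee_rot: [[-0.001, -0.997, -0.081], [0.017, -0.081, 0.997], [-1.0, -0.0, 0.017]]
wrist_force: [-0.1, -0.4, -5.0]
width: 0.0115
```

Request:
apply_moves([
  [0,-0.08,0.8,0,-1],
  [0,-0.08,0.8,0,-1],
  [0,-0.08,0.8,0,-1],
  [0,-0.08,0.8,0,-1],
  [0,-0.08,0.8,0,-1],
])

```text
time: 35.65
position: [0.564, -0.0064, 0.2923]
ee_rot: [[-0.007, -0.996, -0.085], [0.018, -0.085, 0.996], [-1.0, 0.005, 0.018]]
wrist_force: [0.3, 0.9, -5.5]
width: 0.0116
```

```bash
python3 d.py .571 .2563 .3 77
```

```text
t 35.65 pos [ 0.564  -0.0064  0.2923] units xyz [-0.16 -1.47 13.06] jaw ang 94.88 turn units 2.08 F [ 0.3  0.9 -5.5] w 0.0116 tilt 1.08
```

Request:
apply_moves([
  [0,-0.08,0.8,0,-1],
  [0,-0.08,0.8,0.1,-1],
  [0,-0.08,0.8,0.2,-1],
  [0,-0.08,0.8,0.2,-1],
  [0,-0.08,0.8,0.2,-1],
])

```text
time: 36.15
position: [0.5635, 0.0827, 0.2906]
ee_rot: [[-0.012, -1.0, 0.019], [0.018, 0.018, 1.0], [-1.0, 0.012, 0.017]]
wrist_force: [-0.4, 0.6, -5.6]
width: 0.0113
```

Request:
apply_moves([
  [0,-0.1,0.8,0.2,-1],
  [0,-0.1,0.8,0.2,-1],
  [0,-0.1,0.8,0.2,-1],
  [0,-0.1,0.6,0.2,-1],
  [0,0,0.4,0.2,-1],
])

```text
time: 36.65
position: [0.5721, 0.1593, 0.2882]
ee_rot: [[-0.018, -0.986, 0.168], [0.017, 0.168, 0.986], [-1.0, 0.02, 0.014]]
wrist_force: [0.1, -0.6, -6.1]
width: 0.0113
```

```bash
python3 d.py .571 .2563 .3 77
```

```text
t 36.65 pos [0.5721 0.1593 0.2882] units xyz [-0.5   0.88  4.78] jaw ang 80.3 turn units 0.38 F [ 0.1 -0.6 -6.1] w 0.0113 tilt 1.42
```

Request:
apply_moves([
  [0,0.15,0.7,0.15,-1],
  [0,0.2,0.8,0.15,-1],
  [0,0.2,0.8,0.08,-1],
  [0,0.2,0.8,0,-1],
  [0,0.1,0.8,0,-1],
])

```text
time: 37.15
position: [0.5673, 0.2457, 0.2864]
ee_rot: [[-0.023, -0.974, 0.225], [0.015, 0.225, 0.974], [-1.0, 0.026, 0.01]]
wrist_force: [-0.8, -0.3, -5.5]
width: 0.0112
```

Request:
apply_moves([
  [0,0,0.5,0,-1],
  [0,0,0.3,0,-1],
  [0,0,0,0,-1],
])

```text
time: 37.45
position: [0.5704, 0.2655, 0.2856]
ee_rot: [[-0.024, -0.975, 0.221], [0.015, 0.221, 0.975], [-1.0, 0.027, 0.01]]
wrist_force: [0.3, 0.4, -5.7]
width: 0.0115
```

```bash
python3 d.py .571 .2563 .3 77; python3 - <<'E'
from h import *
s=grab_frame("side")
crop(s,180,60,290,190,5,"gg.png",1.4)
t=grab_frame("top")
crop(t,140,150,240,250,5,"gg2.png",1.3)
E
```

```text
t 37.45 pos [0.5704 0.2655 0.2856] units xyz [-0.73 -0.11 -0.44] jaw ang 77.22 turn units 0.03 F [ 0.3  0.4 -5.7] w 0.0115 tilt 1.64
```

View pics/gg.png

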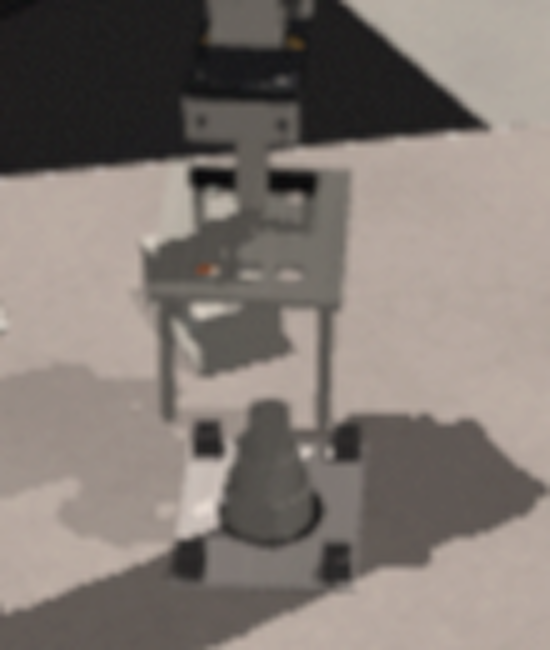

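View pics/gg2.png

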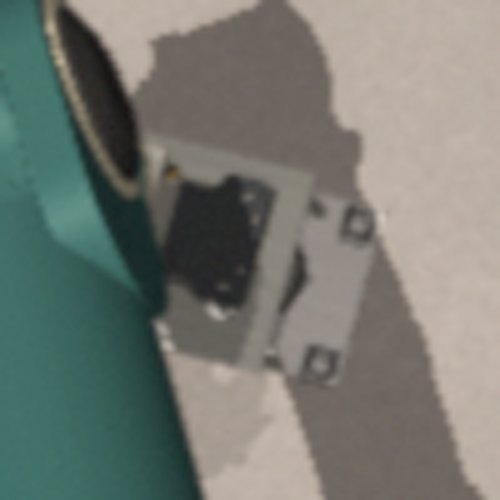

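The right front post seems to end lower than the left one. I'll project an ideal rack to check for roll.

```bash
cat > rk.py <<'E'
from h import *
def draw(name,box,k,s,out,roll=0,off=0,gain=1.3):
    o=get_obs();p=np.array(o["position"]);R=np.array(o["ee_rot"])
    # rack frame: zr=-tool x, yr=tool z, xr=-tool y ; bar centre at TCP +x*.006 -> grasp height: feet .1548 ahead along tool x
    a=np.radians(roll)
    zr=-R[:,0];yr=R[:,2];xr=-R[:,1]
    xr,zr=np.cos(a)*xr+np.sin(a)*zr,np.cos(a)*zr-np.sin(a)*xr
    bar=p+R[:,0]*.0058+off*xr
    W=lambda x,y,z: bar+xr*x+yr*y+zr*(z-.149)
    x0,y0,x1,y1=box
    im=cv2.resize(cv2.convertScaleAbs(s["frame"][y0:y1,x0:x1],alpha=gain),None,fx=k,fy=k,interpolation=cv2.INTER_CUBIC)
    P=lambda X:tuple(int(v) for v in ((proj(s,X)-[x0,y0]+.5)*k-.5).round())
    d=[P(W(x,y,.111)) for x,y in((-.0625,-.0785),(.0625,-.0785),(.0625,.0785),(-.0625,.0785))]
    for i in range(4): cv2.line(im,d[i-1],d[i],(0,0,255),1)
    for x in(-.052,.052):
        for y in(-.068,.068):
            cv2.line(im,P(W(x,y,.105)),P(W(x,y,0)),(0,255,0),1)
            print((x,y),"foot",W(x,y,0).round(4),P(W(x,y,0)))
    cv2.line(im,P(W(-.042,0,.149)),P(W(.042,0,.149)),(255,0,255),1)
    cv2.imwrite("pics/"+out,im)
if __name__=="__main__":
    s=grab_frame("side"); draw("side",(180,60,290,190),5,s,"hh.png")
E
python3 rk.py
```

```text
(-0.052, -0.068) foot [0.5011 0.2115 0.1319] (172, 421)
(-0.052, 0.068) foot [0.5314 0.3441 0.1331] (191, 302)
(0.052, -0.068) foot [0.6024 0.1884 0.1291] (326, 428)
(0.052, 0.068) foot [0.6327 0.321  0.1304] (336, 308)
```

View pics/hh.png

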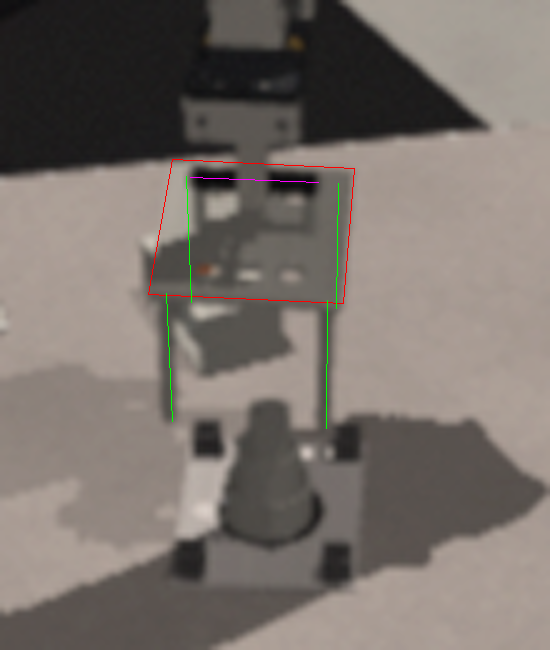

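The overlay fits to within about 0.8 px (rack −2 mm along the bar) and the longer line was a shadow, so the rack is rigid in the grip. Shifting to put the feet over the sockets and lowering partway.

Request:
apply_moves([
  [0.1,-0.2,-0.22,0.02,-1],
  [0.3,-0.2,-0.2,0,-1],
  [0.5,0,0,0,-1],
  [0.5,0,0,0,-1],
  [0.5,0,0,0,-1],
])

```text
time: 38.1
position: [0.577, 0.2509, 0.2457]
ee_rot: [[-0.022, -0.973, 0.23], [0.015, 0.229, 0.973], [-1.0, 0.025, 0.01]]
wrist_force: [-0.2, 0.2, -6.1]
width: 0.0112
```

Request:
apply_moves([
  [0.5,0,0,0,-1],
  [0.5,0,0,0,-1],
  [0.3,0,0,0,-1],
  [0.1,0,0,0,-1],
  [0,0,0,0,-1],
])

```text
time: 38.6
position: [0.5751, 0.2516, 0.2125]
ee_rot: [[-0.025, -0.973, 0.229], [0.014, 0.229, 0.973], [-1.0, 0.028, 0.008]]
wrist_force: [-0.1, -0.2, -5.7]
width: 0.0115
```

```bash
python3 d.py .571 .2563 .22 77; python3 - <<'E'
from rk import *
s=grab_frame("side"); draw("side",(190,80,280,190),6,s,"ii.png",off=-.002)
crop(s,190,80,280,190,6,"ii0.png",1.4)
E
```

```text
t 38.6 pos [0.5751 0.2516 0.2125] units xyz [-0.37  0.26  0.19] jaw ang 76.77 turn units -0.03 F [-0.1 -0.2 -5.7] w 0.0115 tilt 1.65
(-0.052, -0.068) foot [0.5032 0.1999 0.059 ] (160, 497)
(-0.052, 0.068) foot [0.5343 0.3323 0.06  ] (183, 351)
(0.052, -0.068) foot [0.6044 0.1761 0.0561] (340, 505)
(0.052, 0.068) foot [0.6355 0.3085 0.0571] (352, 360)
```

View pics/ii.png

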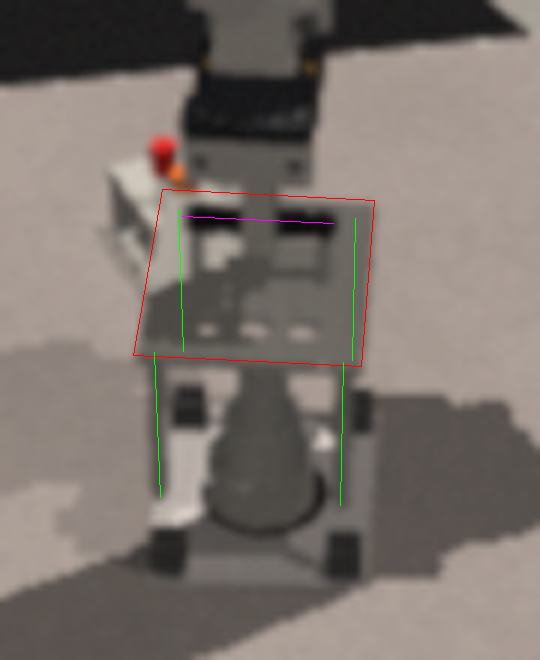

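View pics/ii0.png

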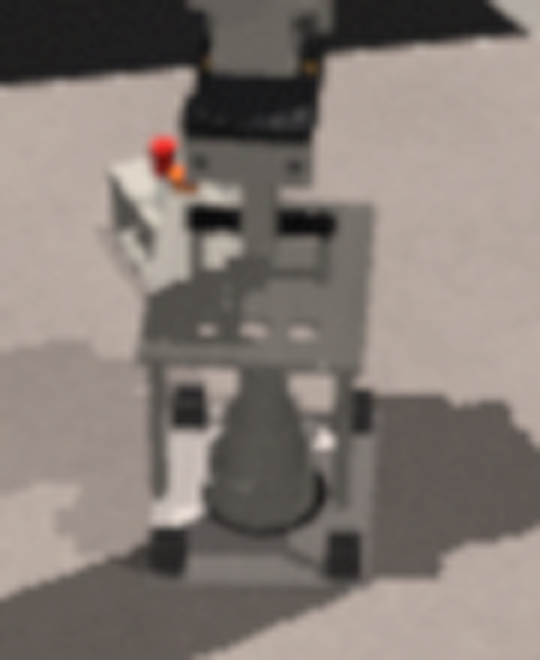

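Feet are at (161,495) and (342,505), and the front socket mouths at (168,535) and (343,540). The rack needs about +1.5 mm x and +2.3 mm y. Correcting and lowering to just above the mouths.

Request:
apply_moves([
  [0.2,-0.08,0.11,-0.03,-1],
  [0.4,0,0,0,-1],
  [0.3,0,0,0,-1],
  [0,0,0,0,-1],
])

```text
time: 39.05
position: [0.5774, 0.2541, 0.1941]
ee_rot: [[-0.024, -0.974, 0.224], [0.015, 0.224, 0.975], [-1.0, 0.026, 0.009]]
wrist_force: [-0.2, -0.4, -6.2]
width: 0.0115
```

```bash
python3 d.py .571 .2563 .22 77; python3 - <<'E'
from rk import *
s=grab_frame("side"); draw("side",(190,90,280,190),6,s,"jj.png",off=-.0015,roll=0)
crop(s,205,130,265,190,10,"jj0.png",1.5)
c,sn=np.cos(np.radians(-13)),np.sin(np.radians(-13))
for x in(-.052,.052):
  for y in(-.068,.068):
    X=[.5712+c*x-sn*y,.2565+sn*x+c*y,.026]; print((x,y),np.round(X,4),((proj(s,X)-[205,130]+.5)*10-.5).round())
t=grab_frame("top");crop(t,155,165,225,235,7,"jj1.png",1.4)
E
```

```text
t 39.05 pos [0.5774 0.2541 0.1941] units xyz [-1.28  0.37  0.05] jaw ang 77.06 turn units 0.01 F [-0.2 -0.4 -6.2] w 0.0115 tilt 1.59
(-0.052, -0.068) foot [0.5066 0.2021 0.0405] (167, 458)
(-0.052, 0.068) foot [0.5371 0.3347 0.0418] (188, 312)
(0.052, -0.068) foot [0.608  0.1789 0.0379] (345, 465)
(0.052, 0.068) foot [0.6384 0.3114 0.0391] (356, 319)
(-0.052, -0.068) [0.5052 0.2019 0.026 ] [127. 395.]
(-0.052, 0.068) [0.5358 0.3345 0.026 ] [163. 155.]
(0.052, -0.068) [0.6066 0.1785 0.026 ] [423. 403.]
(0.052, 0.068) [0.6372 0.3111 0.026 ] [442. 162.]
```

View pics/jj0.png

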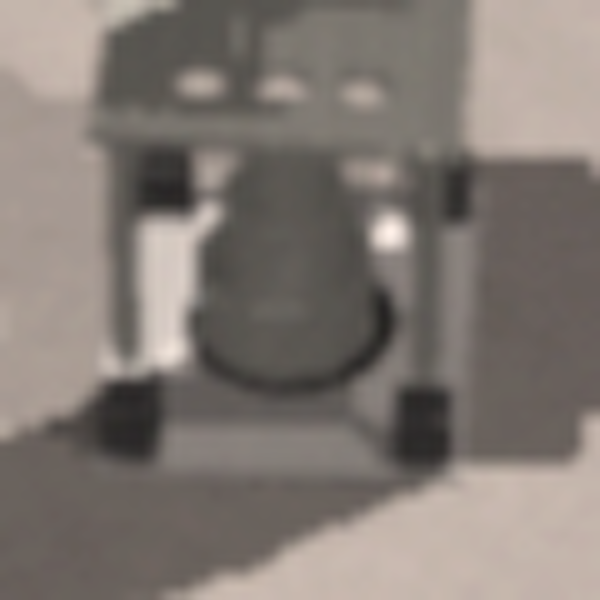

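View pics/jj1.png

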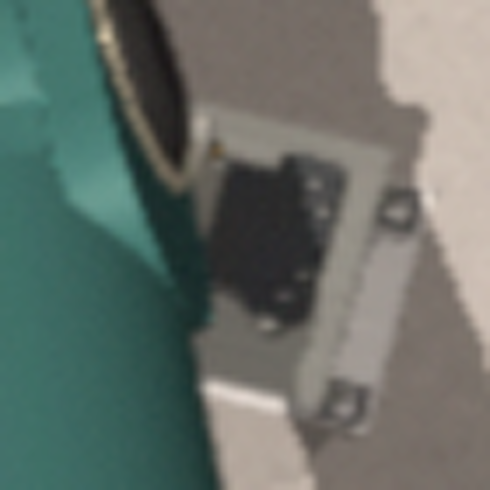

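Both front feet stand above their sockets, to within about 2 mm of capture range (±5 mm). Lowering in small steps and watching the force.

Request:
apply_moves([
  [0.3,-0.05,0,0,-1],
  [0.3,0,0,0,-1],
  [0.2,0,0,0,-1],
  [0,0,0,0,-1],
])

```text
time: 39.55
position: [0.5786, 0.2542, 0.1779]
ee_rot: [[-0.022, -0.974, 0.224], [0.015, 0.224, 0.975], [-1.0, 0.025, 0.01]]
wrist_force: [0.4, 0.1, -6.1]
width: 0.0116
```

```bash
python3 d.py .571 .2563 .159 77; python3 - <<'E'
from rk import *
s=grab_frame("side")
crop(s,205,130,265,190,10,"kk0.png",1.5)
E
```

```text
t 39.55 pos [0.5786 0.2542 0.1779] units xyz [0.95 0.37 0.01] jaw ang 77.05 turn units 0.01 F [ 0.4  0.1 -6.1] w 0.0116 tilt 1.55
```

View pics/kk0.png

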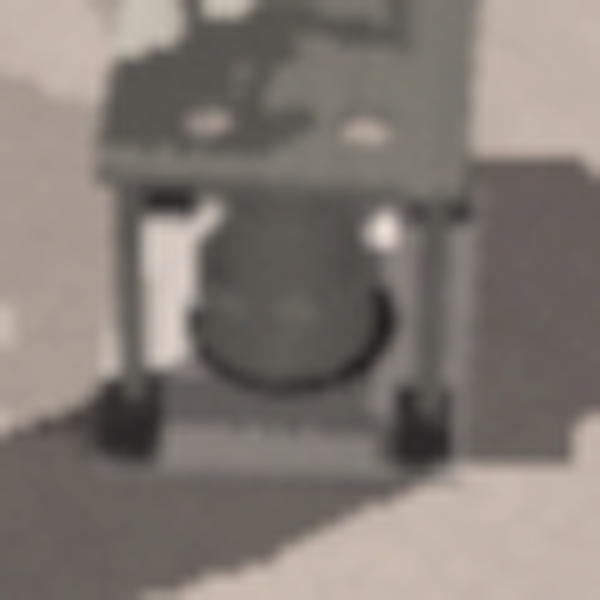

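The feet are in the mouths at (132,395) and (430,405), with no contact force. Small trim toward −x/+y and continuing down.

Request:
apply_moves([
  [0.2,0.06,0.04,0,-1],
  [0.2,0,0,0,-1],
  [0.1,0,0,0,-1],
  [0,0,0,0,-1],
])

```text
time: 40.0
position: [0.5774, 0.2557, 0.1676]
ee_rot: [[-0.022, -0.974, 0.224], [0.016, 0.224, 0.975], [-1.0, 0.025, 0.01]]
wrist_force: [-0.1, 0.3, -6.1]
width: 0.0111
```

```bash
python3 d.py .571 .2563 .159 77; python3 - <<'E'
from rk import *
s=grab_frame("side")
crop(s,205,130,265,190,10,"ll0.png",1.5)
E
```

```text
t 40.0 pos [0.5774 0.2557 0.1676] units xyz [ 0.44  0.31 -0.05] jaw ang 77.06 turn units 0.01 F [-0.1  0.3 -6.1] w 0.0111 tilt 1.53
```

View pics/ll0.png

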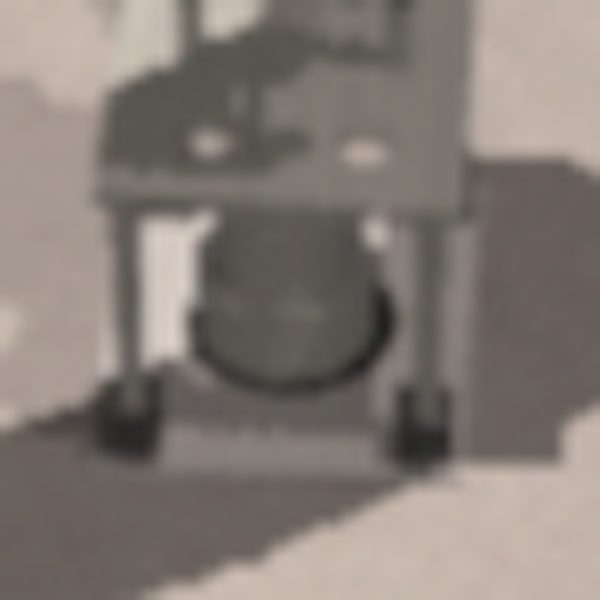

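The posts disappear behind the sockets' front walls, so the feet are inside; the force is unchanged. Continuing down.

Request:
apply_moves([
  [0.15,0.03,0.04,0,-1],
  [0.15,0,0,0,-1],
  [0.1,0,0,0,-1],
  [0,0,0,0,-1],
])

```text
time: 40.45
position: [0.5773, 0.2575, 0.1603]
ee_rot: [[-0.02, -0.974, 0.224], [0.017, 0.223, 0.975], [-1.0, 0.023, 0.012]]
wrist_force: [-2.4, -1.6, -0.3]
width: 0.0112
```

```bash
python3 d.py .571 .2563 .159 77
```

```text
t 40.45 pos [0.5773 0.2575 0.1603] units xyz [ 0.07  0.29 -0.13] jaw ang 77.07 turn units 0.01 F [-2.4 -1.6 -0.3] w 0.0112 tilt 1.51
```

Weight is now carried by the plate, with a small side load. Relieving it and settling the last millimetre.

Request:
apply_moves([
  [0.04,0.06,-0.03,0,-1],
  [0.04,0,0,0,-1],
  [0,0,0,0,-1],
])

```text
time: 40.75
position: [0.5765, 0.2575, 0.1601]
ee_rot: [[-0.018, -0.975, 0.224], [0.018, 0.223, 0.975], [-1.0, 0.022, 0.014]]
wrist_force: [-0.6, -1.7, -1.6]
width: 0.0114
```

```bash
python3 d.py .571 .2563 .159 77;  python3 - <<'E'
from rk import *
s=grab_frame("side")
crop(s,195,100,275,190,7,"mm0.png",1.5)
E
```

```text
t 40.75 pos [0.5765 0.2575 0.1601] units xyz [ 0.06  0.25 -0.12] jaw ang 77.08 turn units 0.01 F [-0.6 -1.7 -1.6] w 0.0114 tilt 1.47
```

View pics/mm0.png

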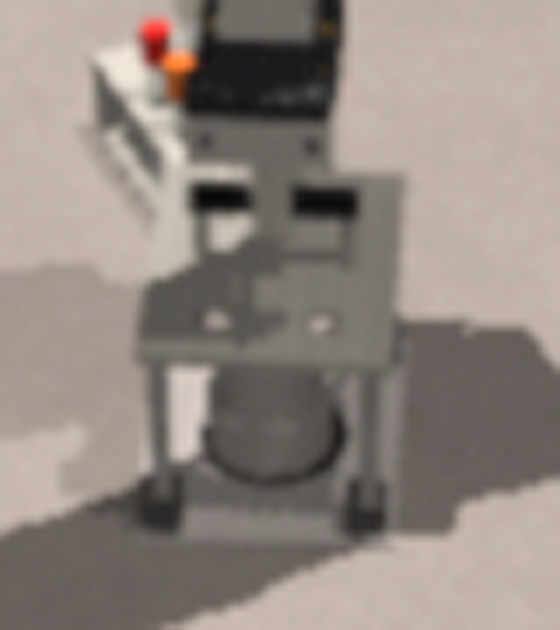

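The rack is level and in its sockets. Easing the grip so it settles, then opening.

Request:
apply_moves([
  [0,0,0,0,-1],
  [0,0,0,0,-1],
  [0,0,0,0,-1],
], newtons=6)

```text
time: 41.1
position: [0.5762, 0.2576, 0.1599]
ee_rot: [[-0.019, -0.975, 0.224], [0.018, 0.223, 0.975], [-1.0, 0.022, 0.014]]
wrist_force: [-2.0, -0.7, -0.2]
width: 0.0118
```

Request:
apply_moves([
  [0,0,0,0,-0.6],
  [0,0,0,0,-0.4],
  [0,0,0,0,-0.2],
  [0,0,0,0,-0.1],
  [0,0,0,0,-0.1],
])

```text
time: 41.6
position: [0.577, 0.2576, 0.1601]
ee_rot: [[-0.017, -0.974, 0.224], [0.019, 0.224, 0.975], [-1.0, 0.021, 0.014]]
wrist_force: [-0.4, -1.3, -0.2]
width: 0.0423
```

```bash
python3 d.py .571 .2563 .159 77;  python3 - <<'E'
from rk import *
s=grab_frame("side")
crop(s,195,100,275,190,7,"nn0.png",1.5)
E
```

```text
t 41.6 pos [0.577  0.2576 0.1601] units xyz [ 0.06  0.27 -0.13] jaw ang 77.06 turn units 0.01 F [-0.4 -1.3 -0.2] w 0.0423 tilt 1.45
```

View pics/nn0.png

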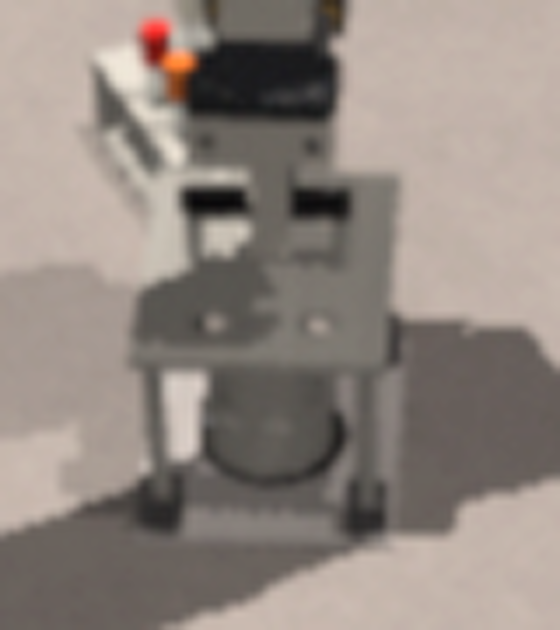

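Request:
apply_moves([
  [-0.2,0,0,0,-0.1],
  [-0.5,0,0,0,-0.1],
  [-0.7,0,0,0,-0.1],
  [-0.8,0,0,0,-0.1],
  [-0.8,0,0,0,-0.1],
])

```text
time: 42.15
position: [0.5775, 0.2562, 0.2237]
ee_rot: [[-0.019, -0.974, 0.224], [0.018, 0.224, 0.975], [-1.0, 0.022, 0.013]]
wrist_force: [0.5, 0.4, 0.2]
width: 0.0426
```

Request:
apply_moves([
  [-0.8,0,0,0,-0.1],
  [-0.8,0.2,-0.3,0,-0.1],
  [-0.5,0.5,-0.6,0,-0.1],
  [0,0.6,-1,0,-0.1],
  [0,0.6,-1,0,-0.1],
])

```text
time: 42.65
position: [0.5282, 0.2068, 0.2754]
ee_rot: [[-0.012, -0.975, 0.223], [0.021, 0.222, 0.975], [-1.0, 0.016, 0.018]]
wrist_force: [-0.0, -0.0, -0.6]
width: 0.0424
```

Request:
apply_moves([
  [0,0.6,-1,0,-0.1],
  [0,0.6,-1,0,-0.1],
  [0,0.6,-1,0,-0.1],
  [0,0.6,-1,0,-0.1],
  [0,0.6,-1,0,-0.1],
])

```text
time: 43.15
position: [0.4427, 0.1176, 0.2797]
ee_rot: [[-0.007, -0.975, 0.223], [0.024, 0.223, 0.975], [-1.0, 0.013, 0.022]]
wrist_force: [0.7, -0.6, 0.5]
width: 0.0425
```

Request:
apply_moves([
  [0,0.6,-1,0,-0.1],
  [0,0.6,-0.8,0,-0.1],
  [0,0.3,-0.5,0,-0.1],
  [0,0,0,0,-0.1],
  [0,0,0,0,-0.1],
])

```text
time: 43.65
position: [0.3998, 0.0755, 0.2832]
ee_rot: [[-0.002, -0.974, 0.226], [0.028, 0.226, 0.974], [-1.0, 0.009, 0.026]]
wrist_force: [0.0, 0.1, 0.0]
width: 0.0423
```

```bash
python3 d.py .571 .2563 .159 77;  python3 - <<'E'
from rk import *
import pickle
s=grab_frame("side");t=grab_frame("top");pickle.dump((t,s),open("f1.pkl","wb"))
crop(s,195,100,275,190,7,"oo0.png",1.3)
crop(t,140,160,230,240,7,"oo1.png",1.2)
cv2.imwrite("pics/oo2.png",t["frame"])
cv2.imwrite("pics/oo3.png",s["frame"])
E
```

```text
t 43.65 pos [0.3998 0.0755 0.2832] units xyz [ 6.44 -6.35 10.57] jaw ang 76.94 turn units -0.01 F [0.  0.1 0. ] w 0.0423 tilt 1.59
```

View pics/oo0.png

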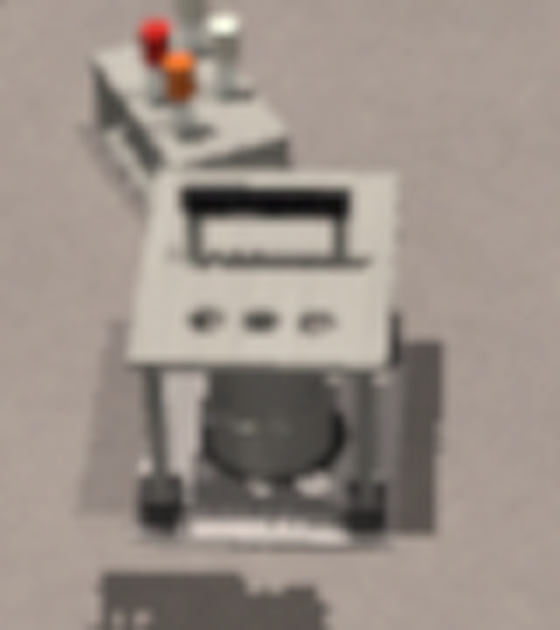

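View pics/oo1.png

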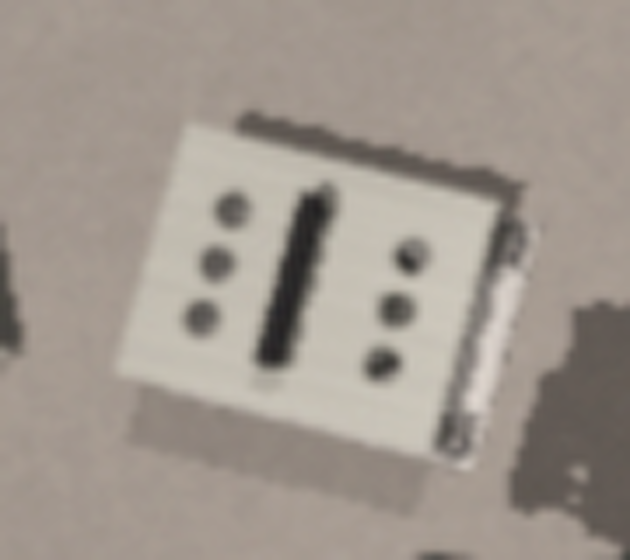

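View pics/oo2.png

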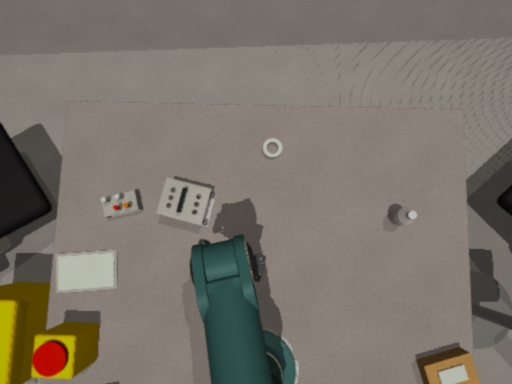

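View pics/oo3.png

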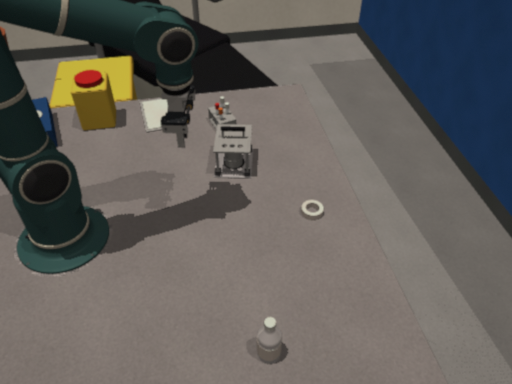

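The rack sits square over the frame, the bar is level, and the bystanders look unmoved. I'll verify seating height by triangulating the deck corners, and compare bystander pixels before and after.

```bash
python3 - <<'E'
from h import *
import pickle
t0,s0=pickle.load(open("f0.pkl","rb"));t,s=pickle.load(open("f1.pkl","rb"))
A=lambda p:(np.array(p)+.5)/7-.5+[140,160]
B=lambda p:(np.array(p)+.5)/7-.5+[195,100]
for a,b in(((440,460),(131,357)),((505,202),(389,360)),((118,373),(158,173)),((187,122),(397,175))):
    X,e=tri(t,A(a),s,B(b)); print(X.round(4),round(e,4))
C=np.mean([onz(t,*A(a),.115) for a in((440,460),(505,202),(118,373),(187,122))],0);print("top ctr",C)
C=np.mean([onz(s,*B(a),.115) for a in((131,357),(389,360),(158,173),(397,175))],0);print("side ctr",C)
# compare to unseated reference measured before: same on initial rack gave z?
T0=lambda p:(np.array(p)+.5)/8-.5+[290,170]
S0=lambda p:(np.array(p)+.5)/7-.5+[215,220]
for a,b in(((197,452),(122,107)),((170,152),(412,44)),((547,130),(533,347)),((576,428),(216,417))):
    X,e=tri(t0,T0(a),s,S0(b)); print("ref",X.round(4),round(e,4))
# bystanders
for n,f0,f1,bs in(("top",t0,t,[(258,135,288,162),(385,195,425,235),(95,182,148,226)]),("side",s0,s,[(298,196,328,222),(250,312,290,365)])):
    for x0,y0,x1,y1 in bs:
        a=cv2.cvtColor(f0["frame"][y0:y1,x0:x1],6).astype(np.float32);b=cv2.cvtColor(f1["frame"][y0:y1,x0:x1],6).astype(np.float32)
        print(n,cv2.phaseCorrelate(a,b),np.abs(a-b).mean())
E
```

```text
[0.4923 0.1883 0.1217] 0.0058
[0.6148 0.1629 0.1218] 0.003
[0.5277 0.3467 0.1126] 0.0017
[0.6491 0.3203 0.114 ] 0.0
top ctr [0.56981725 0.25492196 0.115     ]
side ctr [0.57266009 0.25748617 0.115     ]
ref [ 0.4992 -0.1828  0.1114] 0.0037
ref [ 0.6232 -0.1703  0.1099] 0.0003
ref [ 0.636  -0.3287  0.1099] 0.0012
ref [ 0.5118 -0.3395  0.1127] 0.0005
top ((-0.013570637238515815, 0.44302745032831936), 1.0065901372903658) 2.0679011
top ((0.023768421826808606, -0.03958231936383072), 0.9919820612668991) 1.91
top ((-0.005627988037730347, 0.5071497039746653), 1.004132393260061) 2.0008576
side ((-0.06462814239983672, 0.426658891511563), 0.9718106498320898) 0.37307692
side ((0.049439866702993385, -0.003698637435700647), 0.9937222811910841) 0.3301887
```

The bystanders haven't moved: the ~0.45 px values are the half-pixel bias of odd-sized windows, since the even-sized ones read 0. The front corners triangulate about 7 mm high with large ray gaps, so I'll check them against predicted positions for a seated rack.

```bash
python3 - <<'E'
from h import *
import pickle
t,s=pickle.load(open("f1.pkl","rb"))
c,sn=np.cos(np.radians(-13)),np.sin(np.radians(-13))
def go(f,box,k,out,ctr,dz):
    x0,y0,x1,y1=box
    im=cv2.resize(cv2.convertScaleAbs(f["frame"][y0:y1,x0:x1],alpha=1.3),None,fx=k,fy=k,interpolation=cv2.INTER_CUBIC)
    P=lambda x,y,z:tuple(int(v) for v in ((proj(f,[ctr[0]+c*x-sn*y,ctr[1]+sn*x+c*y,z])-[x0,y0]+.5)*k-.5).round())
    for z,col in((.115,(0,0,255)),(.122,(255,0,0))):
        d=[P(a*.0625,b*.0785,z) for a,b in((-1,-1),(1,-1),(1,1),(-1,1))]
        for i in range(4): cv2.line(im,d[i-1],d[i],col,1)
    cv2.line(im,P(-.042,0,.153),P(.042,0,.153),(255,0,255),1)
    cv2.imwrite("pics/"+out,im)
go(s,(205,120,265,180),10,"pp0.png",(.5722,.2568),0)
go(t,(150,170,225,235),9,"pp1.png",(.5700,.2550),0)
E
```

```text
(no output)
```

View pics/pp0.png

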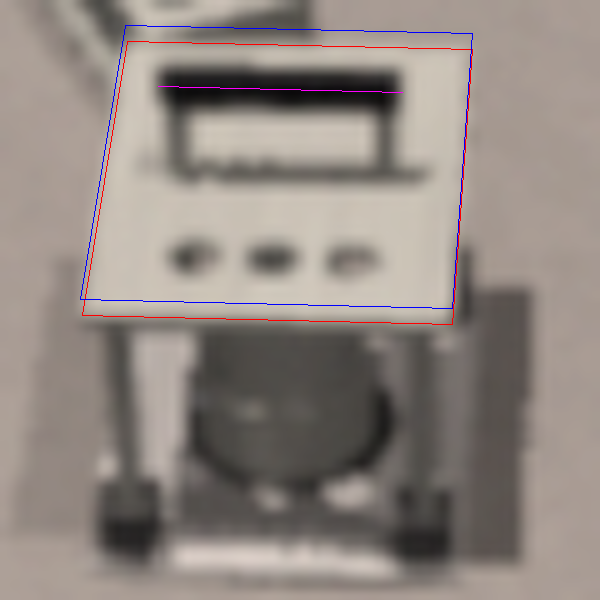

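View pics/pp1.png

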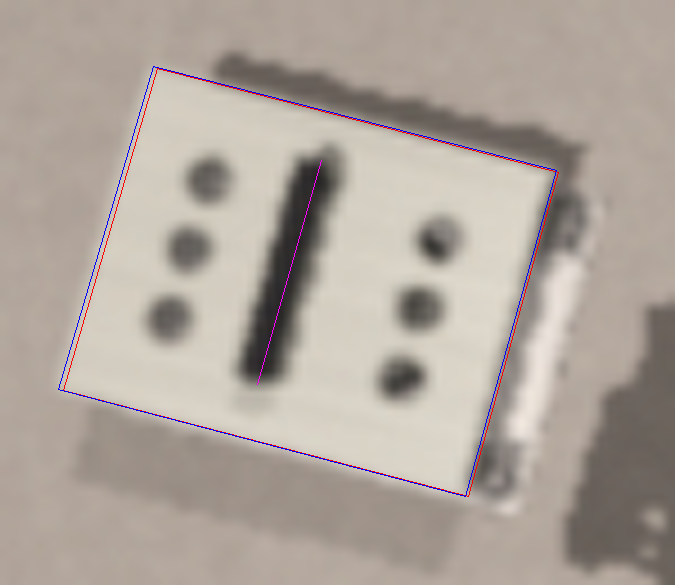

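```bash
python3 - <<'E'
from h import *
import pickle
t0,s0=pickle.load(open("f0.pkl","rb"));t,s=pickle.load(open("f1.pkl","rb"))
def prof(f,ctr,yaw,z0,lab):
    c,sn=np.cos(np.radians(yaw)),np.sin(np.radians(yaw))
    g=cv2.cvtColor(f["frame"],cv2.COLOR_BGR2GRAY).astype(np.float32)
    for side in(-1,1):
      for x in(-.04,0.0,.035):
        # walk along outward y on plane z0 relative to deck edge; report gray profile
        ds=np.arange(-.012,.0161,.002)
        pts=np.array([proj(f,[ctr[0]+c*x-sn*side*(.0785+d),ctr[1]+sn*x+c*side*(.0785+d),z0]) for d in ds],np.float32)
        v=cv2.remap(g,pts[:,0].reshape(1,-1),pts[:,1].reshape(1,-1),cv2.INTER_LINEAR)[0]
        print(lab,"front" if side<0 else "back",x,v.round().astype(int).tolist())
prof(s0,(.5679,-.2554),4.5,.111,"before")
prof(s,(.5722,.2568),-13,.115,"after ")
E
```

```text
before front -0.04 [152, 151, 151, 150, 147, 133, 110, 79, 63, 54, 53, 56, 60, 62, 62]
before front 0.0 [154, 154, 153, 151, 144, 127, 105, 78, 58, 50, 47, 46, 46, 46, 47]
before front 0.035 [153, 153, 153, 150, 145, 126, 104, 82, 69, 66, 66, 65, 64, 63, 62]
before back -0.04 [153, 153, 153, 152, 151, 146, 138, 132, 127, 124, 123, 123, 122, 122, 122]
before back 0.0 [150, 150, 150, 149, 148, 145, 138, 132, 126, 123, 122, 122, 122, 121, 121]
before back 0.035 [152, 152, 153, 152, 151, 147, 141, 134, 127, 124, 122, 122, 122, 122, 122]
after  front -0.04 [151, 150, 150, 147, 137, 128, 117, 105, 92, 99, 108, 116, 123, 129, 132]
after  front 0.0 [153, 152, 150, 142, 134, 123, 106, 89, 79, 71, 63, 61, 60, 59, 59]
after  front 0.035 [151, 151, 147, 141, 134, 121, 107, 97, 92, 85, 83, 82, 81, 72, 64]
after  back -0.04 [104, 117, 130, 130, 126, 122, 114, 104, 94, 96, 105, 113, 121, 129, 136]
after  back 0.0 [117, 125, 134, 143, 135, 127, 117, 106, 93, 81, 76, 72, 69, 68, 69]
after  back 0.035 [114, 128, 135, 143, 147, 142, 138, 133, 129, 125, 121, 121, 121, 120, 121]
```

With the deck's centre taken from the base, both deck edges in the side view land within about 1 mm of a seated rack (z=0.115). So it is level and fully down, and the 7 mm was my corner reading. The arm is clear; handing in.

```bash
python3 -c "
from bench import *
print(sign_off())"
```

```text
the job is handed in; nothing more can be done
None
```

I packed the set in the order asked and handed it in at about 44 s on the robot's clock. The bowl stands on the rubber disc, the cup is in the bowl, the beaker is in the cup, and the tube rack is over them with its posts in the corner sockets. Each piece was lowered slowly and released, and the arm was clear of everything at hand-in.

**Last checks that agreed:**
- **Nesting:** before the rack went on, both views showed the pots upright and nested.
- **Rack seating:** the rack's weight came off the wrist with the tool within about 1 mm of the computed seated height. The deck edges in the side view lie within about 1 mm of a seated rack.
- **Other objects:** the bottle, tape roll and capped tubes showed no movement between the first and last pictures. Some of the shift readings were about half a pixel, which I put down to the odd-sized comparison windows.
- **Forces:** every wrist force reading was about 6 N or less, mostly the rack's own weight.

**Checks that disagreed:**
- **Front deck corners:** triangulating them by hand from the two views put the front edge about 7 mm high. The rays missed each other by 3–6 mm, and the edge profile did not confirm it, so I treated it as a reading error.
- **Tool tilt:** the tool drifted up to about 2° off vertical during fast moves, and I could not correct that with the moves available. The rack was set down with about 1.5° of tool tilt and shifted slightly when released.

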